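# Refit matched main bearing caps and gauge the crankshaft's end float

## Robot

A 7-joint arm with a two-finger parallel gripper is mounted at the origin on a cart in front of the work surface, level with it; the furniture and walls round the work are solid. World frame = base frame: x ahead of the robot, y to its left, z up, the work surface at z = 0. Lengths are in mm, angles in rad, forces in N, time in s.
With the tool pointing down it reaches from about 425 to 875 mm from the base axis. Payload 8.4 kg.
Tool frame: the origin (TCP) lies midway between the tips of the shut fingers; the grasp point (between the pads) lies 19 mm behind it; z points along the fingers, y is the line along which they close (so a half turn about z gives the same grasp; the last joint's range is limited). The gripper opens to 85 mm and grips with 20 to 120 N. Pads are 22 mm wide; open, the fingers measure 114 mm over their backs; the gripper's body (76 mm by 85 mm) begins 54 mm behind the grasp point. The pads swing forward as they close: fully open they stand 13 mm farther back than shut.
Start: joints at [1.232, 0.333, 0.04, 1.465, -0.013, 1.343, -0.059], TCP at [154.359, -631.377, 231.308] pointing down, gripper open.
Joint ranges: [-2.58, 2.58], [-0.38, 2.09], [-1.3, 1.39], [0.25, 2.4], [-1.5, 4.64], [0.08, 2.09], [-2.65, 2.65]. Speed limits (rad/s): [2.22, 2.22, 2.79, 2.79, 3.14, 3.14, 3.14].

## Interface

Orientations are given as a unit quaternion [x, y, z, w].
In Python, from bench import sense, camera, job_done, look_for, outline_of gives the robot as it stands.
- The arm moves only by the shell command python3 -m creep 'ROWS' [FORCE]. ROWS is JSON, a list of rows, each an object with "xyz": the shift along the tool's x, y, z in mm, a list of three; "turn": the turn about the tool's z in degrees; "gripper": the opening, from 0 (shut) to 1 (fully open). In form: [{"xyz": [x, y, z], "turn": turn, "gripper": gripper}, ...]. A call has exactly 8 rows; each row shifts and turns the commanded pose from where the row before left it, along the tool's axes as they then stand; what a row does not reach is not made up. A row lasts 1/12 s, in which the tool goes at most 41.7 mm and 7.16 degrees, less where a joint would pass 70% of its speed; a pose out of reach is approached as far as the arm can. A call with a gripper value outside its range is refused whole. The fingers move at their own pace and stop on an object; FORCE is the grip in N (left out, the last holds). Time passes only in rows, so rows that do not move let the fingers close, or fill a call up. It gives the time, the measured TCP pose, the force, the opening and the grip force at its end, in the units of the state.
- sense(): the state, without advancing time (a new reading comes with each control period).
- camera(name): name is "side" or "top"; returns a dict with "color" (420x560x3 uint8, red, green, blue), "fx", "fy", "cx", "cy" (pixels), "R" (3x3) and "t" (3): a world point X has camera coordinates R X + t. Camera axes: x right, y down, z forward; pixel columns grow to the right and rows downward; lengths in mm; the calibration is good to about 2 mm. A picture is of the moment at which its call begins. There is no depth.
- job_done(): hands the job in; it is judged then, once.
Trained networks look in the newest picture that a camera, given by its name, has taken for a name from the list of things; names that differ only in an ending like _2 or _b are one class to them, and where a whole thing is asked for, a point or a joint stands for the part that bears it (a point fixed in the world has none). Each returns a list of dicts, best first, with "p" (0 to 1); they miss things now and then, are a little off and sometimes report something else, mostly with a low value. They report only what shows in the picture. A call takes as long as a camera call. They do not tell look-alikes from the thing itself.
- look_for(label, camera): "centre" ([x, y, z] in mm, in world coordinates, good to about 4 mm: the middle of the surface that is visible of it).
- outline_of(label, camera): "region" (420x560 bool, what is visible of it).
The state is a dict: "t": time; "q": joint angles; "qvel": joint speeds; "joint_torque": joint torques, N m; "ee_pos": TCP position; "eef_rot": TCP orientation; "ft_force": force on the tool from outside, world axes, zero at the start; "wrist_torque": the same for the moment, N m; "finger_gap": finger opening in mm; "grasp_force": force on a finger pad.
Only numpy, scipy, OpenCV 4.12 (cv2) and the standard library are available. Lean on these libraries where they do the work, as an engineer would, in place of code of your own. Each camera call takes 0.05 s, during which the arm holds its last target. There are 200 camera calls.

## Task

Pull the orange guards off the crankshaft's journals into the red parts tray, then refit the main bearing caps that lie on the bench: set each down fully home on the one saddle with its own paint colour, marked end over marked end, so that its grooves mate with that saddle's ribs (a cap may be missing; leave its saddle bare). When all are on, and with the crankshaft pushed by its nose all the way towards its flange, slip the gauge's blade down into the gap beside the green-marked thrust cap, on its paint-marked side of the shaft and the flange side of the cap, until the handle's shoulder meets the cap. Then put the gauge back in the slot of its wooden block, and leave everything else on the bench where it is.

Things in the scene. Friction and masses are not known exactly. Their poses are not given: they have to be found in the camera images.
- cap_red_mid (a point): red-marked bearing cap, grey iron bridge 94 (its x) x 36 (y) x 50 mm high, 0.3 kg: its centre, 25 mm above its feet's undersides; -x points to its paint-marked end. Flat-sided hump, x -20 to 20, 26 wide in y, full height: take it across y. Feet x 19 to 47 either side, 22 high. Grooves 7.5 wide, 6 deep: across marked foot at x -40, along other foot at y 0. May be absent.
- cap_yellow_mid (a point): yellow-marked bearing cap, grey iron bridge 94 (its x) x 36 (y) x 50 mm high, 0.3 kg: its centre, 25 mm above its feet's undersides; -x points to its paint-marked end. Flat-sided hump, x -20 to 20, 26 wide in y, full height: take it across y. Feet x 19 to 47 either side, 22 high. Grooves 7.5 wide, 6 deep: across marked foot at x -33, along other foot at y +6. May be absent.
- cap_blue_mid (a point): blue-marked bearing cap, grey iron bridge 94 (its x) x 36 (y) x 50 mm high, 0.3 kg: its centre, 25 mm above its feet's undersides; -x points to its paint-marked end. Flat-sided hump, x -20 to 20, 26 wide in y, full height: take it across y. Feet x 19 to 47 either side, 22 high. Grooves 7.5 wide, 6 deep: across marked foot at x -26, along other foot at y -6. May be absent.
- cap_green_mid (a point): green-marked bearing cap (thrust cap), grey iron bridge 94 (its x) x 36 (y) x 50 mm high, 0.3 kg: its centre, 25 mm above its feet's undersides; -x points to its paint-marked end. Flat-sided hump, x -20 to 20, 26 wide in y, full height: take it across y. Feet x 19 to 47 either side, 22 high. Grooves 7.5 wide, 6 deep: across marked foot at x -26, along other foot at y +6.
- saddle_red (a point): red-marked saddle: point on the shaft's axis, level with the two pads (100 mm above bench) on which the cap's feet rest. x across the shaft, paint mark at -x; y along it, nose to flange. Ribs 4.5 mm high fit only this cap's grooves (1.25 mm play each way). Fully home, the cap's centre is 25 mm above, axes alike; else it rides 4 mm high. 4 in a row, 82 mm apart; place varies.
- saddle_yellow (a point): yellow-marked saddle: point on the shaft's axis, level with the two pads (100 mm above bench) on which the cap's feet rest. x across the shaft, paint mark at -x; y along it, nose to flange. Ribs 4.5 mm high fit only this cap's grooves (1.25 mm play each way). Fully home, the cap's centre is 25 mm above, axes alike; else it rides 4 mm high. 4 in a row, 82 mm apart; place varies.
- saddle_blue (a point): blue-marked saddle: point on the shaft's axis, level with the two pads (100 mm above bench) on which the cap's feet rest. x across the shaft, paint mark at -x; y along it, nose to flange. Ribs 4.5 mm high fit only this cap's grooves (1.25 mm play each way). Fully home, the cap's centre is 25 mm above, axes alike; else it rides 4 mm high. 4 in a row, 82 mm apart; place varies.
- saddle_green (a point): green-marked saddle: point on the shaft's axis, level with the two pads (100 mm above bench) on which the cap's feet rest. x across the shaft, paint mark at -x; y along it, nose to flange. Ribs 4.5 mm high fit only this cap's grooves (1.25 mm play each way). Fully home, the cap's centre is 25 mm above, axes alike; else it rides 4 mm high. Thrust bearing: always third from the nose.
- guard_1_tab (a point): orange plastic journal guard, 50 g, may be absent: a bridge 37 (its x) x 28 (y) x 16 mm straddling a bare journal in a saddle, with an upright tab 20 (x) x 10 (y) mm, 32 mm tall on top; this point is the tab's centre, 32 mm above the guard's underside and 34 mm above the saddle's point. Take the tab across y. No cap fits while a guard is on.
- guard_2_tab (a point): orange plastic journal guard, 50 g, may be absent: a bridge 37 (its x) x 28 (y) x 16 mm straddling a bare journal in a saddle, with an upright tab 20 (x) x 10 (y) mm, 32 mm tall on top; this point is the tab's centre, 32 mm above the guard's underside and 34 mm above the saddle's point. Take the tab across y. No cap fits while a guard is on.
- guard_3_tab (a point): orange plastic journal guard, 50 g, may be absent: a bridge 37 (its x) x 28 (y) x 16 mm straddling a bare journal in a saddle, with an upright tab 20 (x) x 10 (y) mm, 32 mm tall on top; this point is the tab's centre, 32 mm above the guard's underside and 34 mm above the saddle's point. Take the tab across y. No cap fits while a guard is on.
- guard_4_tab (a point): orange plastic journal guard, 50 g, may be absent: a bridge 37 (its x) x 28 (y) x 16 mm straddling a bare journal in a saddle, with an upright tab 20 (x) x 10 (y) mm, 32 mm tall on top; this point is the tab's centre, 32 mm above the guard's underside and 34 mm above the saddle's point. Take the tab across y. No cap fits while a guard is on.
- tray_in (a point): centre of the inner floor (3 mm above the bench) of the loose, open red parts tray: inside 128 mm (its x) by 158 mm (its y), walls 28 mm high over all; 0.45 kg.
- crank (a joint): crankshaft's place along its end float, m: 0 = towards its nose, 0.006 = fully towards its flange (end stop). Slides with about 4 N of friction and stays where it is left; it does not turn. Nothing of it stands over 18 mm above its axis except the 52 mm flange at its end.
- crank_nose (a point): centre of the crankshaft's free end face at its nose: 27 mm diameter, upright, facing -y (axes as the saddles), 100 mm above the bench, 37 mm outside the crankcase's end wall. Push it along +y. Moves with the shaft.
- crank_web (a point): face of the crank web on the +y side of the green saddle, facing the cap; web top is 17 mm above the shaft's axis. Axes as the saddles. The gap from it to the fitted green cap's side is 6.5 mm with the shaft at 0.006 (1.25 more or less by the cap's play), 0.5 mm at 0. The blade fits down it with its middle 25 to 38 mm out on the -x side of the shaft's axis, over the marked foot, clear of the journal; best 34 mm.
- gauge_grip (a point): gap gauge, 119 mm tall, 90 g, upright in its block: centre of its black handle (20 in x, 14 in y, 85 mm tall; hold its upper half, the cap's hump stands beside it). Blade under the handle: 14 wide in x, 3 thick in y, 34 mm long, rounded end. Fully in the gap, the handle's shoulder meets the top of the cap's marked foot, 22 mm above the pads: tip 12 mm below them. Works either way round.
- gauge_tip (a point): middle of the end of the gauge's blade, 76.5 mm below the centre of its handle; axes as the gauge.
- gauge_slot (a point): centre of the slot's mouth on top of the fixed wooden gauge block (75 x 60 mm, 44 mm high): slot 18 mm long in x, 6.5 mm wide in y, 38 mm deep, 2 mm chamfer. With the gauge home its shoulder rests on the block and its tip is 34 mm below this point.
- jar: brown screw-cap jar, 62 mm diameter, 85 mm tall, standing behind and left of the gauge block; bystander. Origin under its centre.
- spray: spray can, 66 mm diameter, 221 mm tall, standing beyond the crankcase's flange end; bystander. Origin under its centre.
- pliers: green-sleeved pliers, 189 mm, lying on the bench beyond the crankcase's flange end; bystander. Origin under their middle.
Things that resemble listed ones, but are neither listed nor needed, are in the scene too. What is shaped like the part that bears guard_2_tab but blue or white is not meant.

How it is judged:
By the outcome, as a careful person would: the job done as asked, in the order asked, and still so for the second after the job is handed in, with the robot touching nothing.
Of cap_red, cap_yellow, cap_blue only 2 to 3 are there at a start; the rules pass over those that are not, and their reading is None.
Of guard_1, guard_2, guard_3, guard_4 only 2 to 4 are there at a start; the rules pass over those that are not, and their reading is None.
At some moment in a run one of cap_red, cap_yellow, cap_blue, cap_green, tray may be knocked a few centimetres aside while the robot is not near it.
It also fails if it takes over 210 s, if anything falls off the work surface, if the arm or the gripper's body presses on something with over 40 N, if the wrist force passes 120 N, or if a joint passes its speed limit or range.

## Working session

There is one attempt and no reset: what is moved stays moved. The work goes in short steps, Python scripts to look and compute and a shell command to move; the robot and the scene stay as the last step left them, time stands still between calls to the robot, and variables do not carry over. Pictures are saved under pics/ and viewed, at most 14 in all, crops included, and the job is handed in when it is done.

```bash
ls; mkdir -p pics; python3 - <<'E'
from bench import *
import cv2,numpy as np
s=sense(); print({k:np.round(v,3).tolist() for k,v in s.items()})
for n in("side","top"):
    c=camera(n); cv2.imwrite(f"pics/{n}0.png",cv2.cvtColor(c["color"],cv2.COLOR_RGB2BGR))
    print(n,c["fx"],c["fy"],c["cx"],c["cy"],np.round(c["R"],4).tolist(),np.round(c["t"],1).tolist())
E
```

```text
pics
{'t': 0.0, 'q': [1.232, 0.334, 0.04, 1.466, -0.013, 1.343, -0.059], 'qvel': [-0.0, 0.001, -0.002, -0.0, -0.0, 0.0, -0.0], 'joint_torque': [0.0, -65.856, 1.366, -40.556, 0.017, 0.013, 0.0], 'ee_pos': [154.269, -630.964, 230.455], 'eef_rot': [0.993, 0.12, -0.0, -0.001], 'ft_force': [0.227, -0.14, -0.321], 'wrist_torque': [-0.014, 0.028, -0.004], 'grasp_force': 0.0, 'finger_gap': 85.327}
side 513.1144979303208 513.1144979303208 288.26680862037585 209.30300115270597 [[0.9961, -0.084, -0.0278], [-0.0561, -0.3562, -0.9327], [0.0684, 0.9306, -0.3595]] [-522.6, 123.8, 1139.3]
top 447.54647546311884 447.54647546311884 281.7735782415888 206.3256005374107 [[-0.0261, -0.9996, -0.0083], [-0.9952, 0.0268, -0.0942], [0.0944, 0.0058, -0.9955]] [37.2, 530.6, 1228.7]
```

View pics/top0.png

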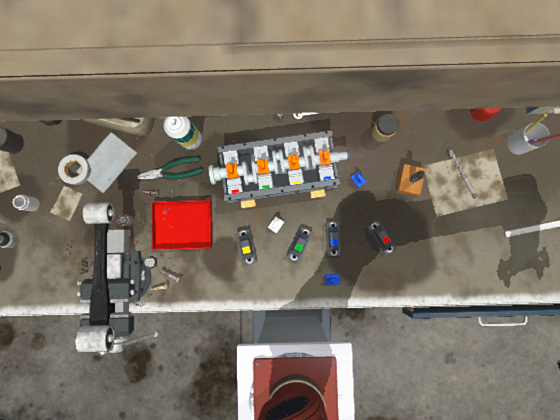

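View pics/side0.png

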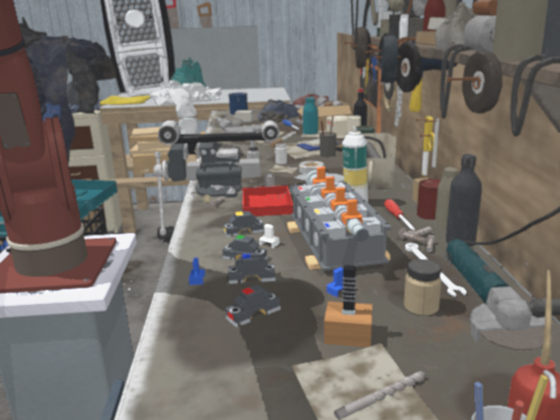

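The top view (image right = −y, image down = towards the robot) shows the crankcase at about (280,165) with four orange guards at (232,170), (263,167), (294,161) and (325,157). The flange, spray can and pliers are on the left, so the nose is at the right, around (343,155). The caps lie on the bench: yellow (246,245), green (300,243), blue (334,238), red (381,237). The blue and white look-alikes are at (358,178), (332,280) and (277,222). The tray is at (182,225) and the gauge block at (411,178).

```bash
cat > h.py <<'E'
from bench import *
import cv2,numpy as np
def world(c,u,v,z):
    d=c["R"].T@np.array([(u-c["cx"])/c["fx"],(v-c["cy"])/c["fy"],1]); o=-c["R"].T@c["t"]
    return o+d*(z-o[2])/d[2]
def pix(c,X):
    p=c["R"]@np.array(X,float)+c["t"]; return c["fx"]*p[0]/p[2]+c["cx"],c["fy"]*p[1]/p[2]+c["cy"]
def tool(s=None):
    from scipy.spatial.transform import Rotation as Ro
    s=s or sense(); R=Ro.from_quat(s["eef_rot"]).as_matrix(); return np.array(s["ee_pos"]),R
def yaw(): 
    p,R=tool(); return np.degrees(np.arctan2(R[1,0],R[0,0]))
def go(target,yw=None):
    "shift in present tool axes, then turn"
    p,R=tool(); sh=R.T@(np.array(target)-p); y=yaw()
    t=None if yw is None else (y-yw+90)%180-90
    print("yaw %.2f turn %s  shift %s"%(y,t,np.round(sh,1))); 
    if yw is not None:
        a=np.radians(y-t); X=np.array([np.cos(a),np.sin(a),0]); Y=np.array([np.sin(a),-np.cos(a),0]); d=np.array(target)-p
        print("  after turn: shift",np.round([X@d,Y@d,-d[2]],1))
def save(c,name,box=None,k=1):
    im=cv2.cvtColor(c["color"],cv2.COLOR_RGB2BGR)
    if box: im=im[box[1]:box[3],box[0]:box[2]]
    cv2.imwrite("pics/"+name,cv2.resize(im,None,fx=k,fy=k,interpolation=cv2.INTER_CUBIC))
E
python3 - <<'E'
from h import *
L=["cap_red_mid","cap_yellow_mid","cap_blue_mid","cap_green_mid","saddle_red","saddle_yellow","saddle_blue","saddle_green","guard_1_tab","tray_in","crank_nose","crank_web","gauge_grip","gauge_slot"]
c=camera("top");save(c,"t1.png",(200,110,440,290),3.33)
for n in("top","side"):
    camera(n)
    for l in L:
        r=look_for(l,n)
        print(n,l,[(round(float(d["p"]),2),np.round(d["centre"],0).astype(int).tolist()) for d in r[:6]])
E
```

```text
top cap_red_mid [(0.78, [439, -244, 33])]
top cap_yellow_mid [(0.7, [421, 124, 32])]
top cap_blue_mid [(0.67, [441, -115, 37]), (0.46, [586, -325, 43])]
top cap_green_mid []
top saddle_red [(0.72, [601, 152, 96])]
top saddle_yellow [(0.97, [623, -10, 102])]
top saddle_blue [(0.62, [629, -84, 94])]
top saddle_green [(0.94, [609, 70, 99])]
top guard_1_tab [(0.62, [621, 154, 120])]
top tray_in [(0.92, [489, 310, 5])]
top crank_nose [(0.69, [632, 34, 113]), (0.54, [421, 124, 30]), (0.52, [736, -261, 84])]
top crank_web [(0.8, [633, 33, 115]), (0.65, [440, -244, 34])]
top gauge_grip []
top gauge_slot [(0.94, [585, -328, 44])]
side cap_red_mid [(0.98, [434, -264, 20]), (0.64, [635, -46, 108]), (0.41, [598, -348, 88])]
side cap_yellow_mid [(0.68, [425, 111, 24])]
side cap_blue_mid [(0.8, [441, -129, 21]), (0.45, [629, 67, 125])]
side cap_green_mid [(0.85, [423, -34, 25]), (0.5, [442, -135, 22])]
side saddle_red []
side saddle_yellow [(0.75, [608, -27, 100])]
side saddle_blue []
side saddle_green [(0.8, [597, 55, 103])]
side guard_1_tab [(0.46, [616, 144, 122])]
side tray_in [(0.66, [441, -130, 22]), (0.65, [488, 328, 8]), (0.16, [648, -98, 123])]
side crank_nose [(0.7, [634, -42, 106]), (0.45, [425, 109, 23]), (0.28, [433, -264, 22])]
side crank_web [(0.83, [635, -46, 107]), (0.17, [440, -128, 22])]
side gauge_grip [(0.84, [597, -346, 87])]
side gauge_slot [(0.65, [591, -366, 37])]
```

View pics/t1.png

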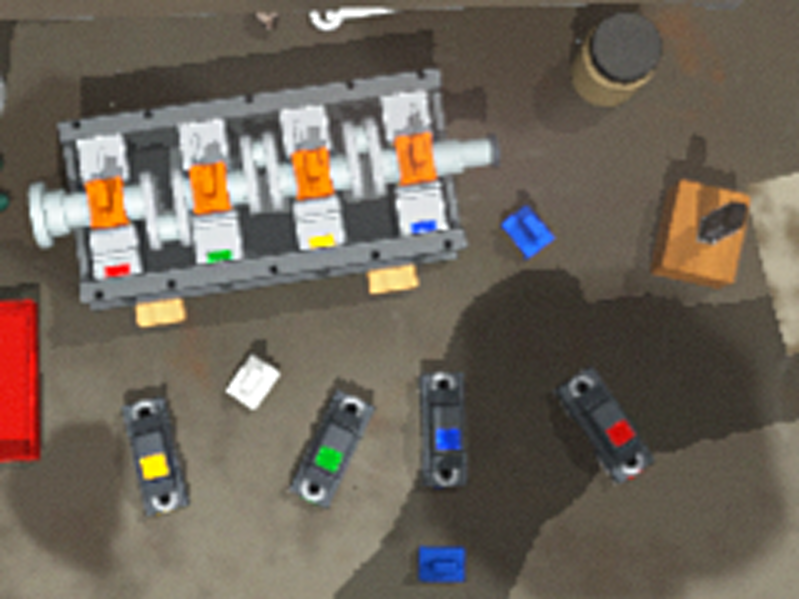

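```bash
cat >> h.py <<'E'
from scipy.optimize import minimize
def box(x0,x1,y0,y1,z0,z1): return np.array([[x,y,z] for x in(x0,x1) for y in(y0,y1) for z in(z0,z1)],float)
K=4
def render(c,boxes,p,shape=(420,560)):
    m=np.zeros((shape[0]*K,shape[1]*K),np.uint8); a=np.radians(p[2]); R=np.array([[np.cos(a),-np.sin(a),0],[np.sin(a),np.cos(a),0],[0,0,1]])
    for b in boxes:
        W=b@R.T+[p[0],p[1],0]
        P=W@c["R"].T+c["t"]; uv=np.c_[c["fx"]*P[:,0]/P[:,2]+c["cx"],c["fy"]*P[:,1]/P[:,2]+c["cy"]]
        uv=((uv+.5)*K-.5)*16
        cv2.fillConvexPoly(m,cv2.convexHull(uv.round().astype(np.int32)),255,shift=4)
    return cv2.GaussianBlur(m,(0,0),K).astype(np.float32)/255
def fit(views,boxes,p0):
    "views: list of (cam,mask)"
    T=[cv2.GaussianBlur(cv2.resize(m.astype(np.float32),None,fx=K,fy=K,interpolation=cv2.INTER_LINEAR),(0,0),K) for c,m in views]
    f=lambda p:sum(((render(c,boxes,p)-t)**2).sum()/t.sum() for (c,m),t in zip(views,T))
    r=minimize(f,p0,method="Nelder-Mead",options=dict(initial_simplex=np.array(p0)+np.array([[0,0,0],[8,0,0],[0,8,0],[0,0,6]]),xatol=.05,fatol=1e-4))
    return r.x,r.fun/len(views)
def hsv(c): return cv2.cvtColor(c["color"],cv2.COLOR_RGB2HSV)
CAP=[box(-20,20,-13,13,0,50),box(-47,-19,-18,18,0,22),box(19,47,-18,18,0,22)]
def roi(m,c,X,r):
    u,v=pix(c,X); o=np.zeros_like(m); u,v=int(u),int(v); o[max(v-r,0):v+r,max(u-r,0):u+r]=m[max(v-r,0):v+r,max(u-r,0):u+r]; return o
E
cat > m1.py <<'E'
from h import *
C={n:camera(n) for n in("top","side")}
G=[]
for k in range(4): # blue,yellow,green,red; origin at blue saddle
    y=82*k; G+=[box(-18.5,18.5,y-14,y+14,102,118),box(-10,10,y-5,y+5,118,150)]
M={}
for n,c in C.items():
    h=hsv(c); M[n]=roi((h[...,0]>4)&(h[...,0]<16)&(h[...,1]>190)&(h[...,2]>150),c,[630,40,120],75); print(n,M[n].sum())
for v in(["top"],["side"],["top","side"]): print("row",v,fit([(C[n],M[n]) for n in v],G,[650,-85,6]))
# cv2 masks of caps
for l,p0 in dict(cap_red_mid=[437,-250,30],cap_yellow_mid=[423,118,5],cap_blue_mid=[441,-120,0],cap_green_mid=[424,-33,-20]).items():
    vs=[]
    for n in C:
        camera(n)
        r=[d for d in outline_of(l,n)]
        for d in r:
            m=d["region"].astype(bool); u,v=pix(C[n],[*p0[:2],25]); q=np.argwhere(m).mean(0)
            if np.hypot(q[1]-u,q[0]-v)<12: vs.append((n,C[n],m)); print(l,n,round(float(d["p"]),2),m.sum()); break
    for n,c,m in vs: print("  ",n,fit([(c,m)],CAP,p0))
    if len(vs)==2: print("   both",fit([(c,m) for n,c,m in vs],CAP,p0))
c=C["top"];h=hsv(c)
m=roi(((h[...,0]<5)|(h[...,0]>175))&(h[...,1]>180)&(h[...,2]>120),c,[489,310,10],50)
print("tray",m.sum(),cv2.minAreaRect(np.argwhere(m)[:,::-1].astype(np.float32)))
for n,c in C.items():
    h=hsv(c); m=roi((h[...,0]>6)&(h[...,0]<17)&(h[...,1]>140)&(h[...,2]>90),c,[590,-335,25],32); print(n,m.sum()); M["b"+n]=m
B=[box(-37.5,37.5,-30,30,0,44)]
for v in(["top"],["side"]): print("block",v,[fit([(C[n],M["b"+n]) for n in v],B,[590,-335,a]) for a in(5,95)])
E
python3 m1.py
```

```text
top 255
side 0
row ['top'] (array([650.0619156 , -91.55139851,   6.40861961]), np.float64(0.953413188457489))
row ['side'] (array([650., -85.,   6.]), np.float64(inf))
row ['top', 'side'] (array([650., -85.,   6.]), np.float64(inf))
cap_red_mid top 0.65 509
cap_red_mid side 0.66 1317
   top (array([ 438.71625511, -251.50148982,   30.37682212]), np.float64(0.015202728100121021))
   side (array([ 438.09246691, -253.56658653,   32.09730116]), np.float64(0.04940663278102875))
   both (array([ 438.24301931, -252.49922283,   30.90583506]), np.float64(0.03371814265847206))
cap_yellow_mid top 0.62 441
cap_yellow_mid side 0.72 613
   top (array([422.27213868, 126.14798342,  12.30613437]), np.float64(0.020202796906232834))
   side (array([423.46251962, 129.51017911,  10.18600996]), np.float64(0.10791865736246109))
   both (array([423.02607046, 126.59650521,  12.45934296]), np.float64(0.0677427425980568))
cap_blue_mid top 0.69 387
cap_blue_mid side 0.79 907
   top (array([ 438.71585686, -115.71632638,   -0.99975056]), np.float64(0.0362054780125618))
   side (array([ 439.65841369, -112.61093588,
[... 411 characters left out ...]
3954, -21.55246604, -26.58558564]), np.float64(0.1514010727405548))
tray 2788 ((180.93170166015625, 224.51959228515625), (48.2471923828125, 59.7231330871582), 88.02507019042969)
top 506
side 0
block ['top'] [(array([ 595.66359035, -341.59784126,  -14.48481839]), np.float64(0.3060574531555176)), (array([ 595.73253536, -341.77027584,  165.37141806]), np.float64(0.3062915503978729))]
block ['side'] [(array([ 590., -335.,    5.]), np.float64(inf)), (array([ 590., -335.,   95.]), np.float64(inf))]h.py:39: RuntimeWarning: divide by zero encountered in scalar divide
  f=lambda p:sum(((render(c,boxes,p)-t)**2).sum()/t.sum() for (c,m),t in zip(views,T))
  np.max(np.abs(fsim[0] - fsim[1:])) <= fatol):
```

```bash
python3 - <<'E'
from h import *
c=camera("top");h=hsv(c);print(h[160:182:3,226:240:2].tolist())
u=[int(x) for x in pix(c,[592,-336,44])];print("blk",u,h[u[1]-12:u[1]+18:5,u[0]-12:u[0]+16:5].tolist())
s=camera("side");h=hsv(s);print("side",h[172:235:3,315:360:4][:, :].reshape(-1,3)[::6].tolist());print(h[310:340:6,330:372:8].tolist())
save(s,"s1.png",(180,150,440,345),3.07)
E
```

```text
[[[101, 9, 230], [101, 9, 231], [102, 12, 213], [105, 14, 151], [107, 15, 155], [103, 14, 166], [111, 12, 148]], [[107, 18, 230], [3, 40, 172], [176, 41, 149], [11, 118, 154], [12, 165, 212], [8, 95, 205], [104, 20, 140]], [[16, 255, 255], [17, 255, 253], [18, 255, 255], [13, 255, 198], [14, 255, 218], [12, 179, 236], [94, 34, 173]], [[11, 123, 251], [15, 255, 243], [18, 255, 254], [13, 255, 218], [16, 255, 255], [17, 227, 255], [97, 19, 243]], [[13, 49, 226], [15, 255, 245], [13, 255, 224], [12, 255, 182], [16, 255, 252], [18, 237, 255], [96, 19, 255]], [[101, 13, 209], [15, 255, 248], [16, 255, 246], [16, 255, 251], [18, 255, 255], [18, 255, 255], [8, 87, 168]], [[100, 23, 66], [10, 193, 169], [6, 151, 177], [7, 110, 179], [6, 70, 163], [103, 30, 180], [103, 20, 204]], [[120, 8, 62], [96, 11, 242], [97, 10, 233], [95, 7, 231], [100, 7, 230], [105, 7, 231], [105, 7, 232]]]
blk [410, 180] [[[17, 61, 88], [14, 159, 164], [15, 170, 209], [13, 153, 138], [15, 169, 219], [15, 143, 175]], [[14, 66, 73], [15, 166, 208], [15, 166, 209], [14, 109, 122], [18, 59, 56], [12, 53, 72]], [[13, 115
[... 824 characters left out ...]
51], [109, 15, 185], [109, 20, 139], [105, 11, 145], [107, 19, 122], [105, 14, 182], [105, 15, 138], [107, 17, 211], [103, 16, 113], [103, 14, 218], [105, 15, 104], [101, 14, 148], [107, 13, 142], [101, 14, 147]]
[[[14, 124, 201], [14, 125, 182], [98, 24, 118], [75, 4, 130], [14, 123, 149], [14, 120, 149]], [[14, 125, 204], [14, 127, 211], [15, 128, 210], [14, 125, 210], [14, 126, 212], [14, 124, 202]], [[15, 121, 139], [15, 123, 153], [14, 126, 172], [14, 125, 188], [14, 126, 196], [14, 121, 190]], [[14, 122, 132], [14, 120, 134], [15, 122, 132], [14, 120, 132], [14, 119, 131], [15, 113, 120]], [[15, 119, 129], [15, 121, 131], [15, 121, 131], [14, 118, 132], [15, 121, 131], [14, 108, 118]]]
```

View pics/s1.png

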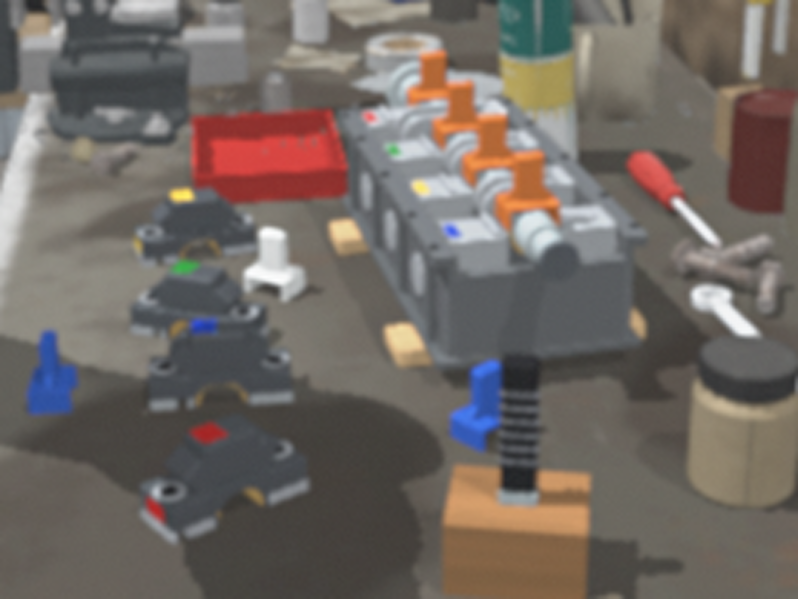

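```bash
python3 - <<'E'
from h import *
C={n:camera(n) for n in("top","side")}
G=[]
for k in range(4):
    y=82*k; G+=[box(-18.5,18.5,y-14,y+14,102,118),box(-10,10,y-5,y+5,118,150)]
V=[];Bk=[]
for n,c in C.items():
    h=hsv(c); m=roi((h[...,0]>2)&(h[...,0]<21)&(h[...,1]>(150 if n=="top" else 110))&(h[...,2]>110),c,[635,40,120],75)
    if n=="top": m[185:]=0; m[:,:215]=0
    else: m[235:]=0
    V.append((c,m)); 
    m=roi((h[...,0]>9)&(h[...,0]<19)&(h[...,1]>95)&(h[...,2]>75),c,[590,-335,25],34)
    m=cv2.morphologyEx(m.astype(np.uint8),cv2.MORPH_OPEN,np.ones((3,3)))
    k,l,st,_=cv2.connectedComponentsWithStats(m);i=1+st[1:,4].argmax();o=np.zeros_like(m)
    cv2.fillConvexPoly(o,cv2.convexHull(np.argwhere(l==i)[:,::-1].astype(np.int32)),1);Bk.append((c,o));print(n,V[-1][1].sum(),o.sum())
for v in(V[:1],V[1:],V): print("row",fit(v,G,[648,-88,6]))
B=[box(-37.5,37.5,-30,30,0,44)]
for v in(Bk[:1],Bk[1:],Bk): print("blk",fit(v,B,[590,-335,-14]))
p=fit(V[:1],G,[648,-88,6])[0]
im=cv2.cvtColor(C["top"]["color"],cv2.COLOR_RGB2BGR);im[V[0][1]]=(255,0,0);im[Bk[0][1]>0]=(0,255,0)
for q in range(4):
    a=np.radians(p[2]);print("guard",np.round([p[0]-82*q*np.sin(a),p[1]+82*q*np.cos(a)],1))
save({"color":im[...,::-1].copy()},"dbg.png",(200,110,440,290),3.33)
c=C["top"]
cor=[world(c,*x,28)[:2] for x in cv2.boxPoints(((180.93,224.52),(48.2,59.7),88))];print("tray corners at rim",np.round(cor))
E
```

```text
top 606 797
side 856 2004
row (array([649.98200686, -92.77538084,   6.68059355]), np.float64(0.021304747089743614))
row (array([651.08177883, -80.83286626,   5.97486833]), np.float64(0.27778634428977966))
row (array([650.17459351, -91.89572117,   6.62770517]), np.float64(0.1677001565694809))
blk (array([ 596.40745884, -339.65215339,  -13.94339981]), np.float64(0.01183432899415493))
blk (array([ 597.31915759, -337.9543849 ,  -14.24742452]), np.float64(0.003648911602795124))
blk (array([ 596.85112897, -338.96080034,  -13.98446593]), np.float64(0.00886811874806881))
guard [650.  -92.8]
guard [640.4 -11.3]
guard [630.9  70.1]
guard [621.4 151.6]
tray corners at rim [[555. 392.]
 [556. 224.]
 [421. 221.]
 [420. 387.]]
```

The debug masks weren't needed: the top fit residual is 0.02. All four orange guards fit one row at z 102–150 with 82 mm pitch. The order from nose to flange is blue, yellow, green, red, so green is third, as stated.

```bash
cat >> h.py <<'E'
def legs(W,yw):
    "shifts between successive waypoints at a constant yaw, first from here"
    p,R=tool(); a=np.radians(yw); A=np.array([[np.cos(a),np.sin(a),0],[np.sin(a),-np.cos(a),0],[0,0,-1]])
    print("yaw now %.2f"%yaw(), "at",np.round(p,1))
    for w in W: w=np.array(w,float); d=A@(w-p); print(np.round(w,1),"shift",np.round(d,1),"rows %.1f"%(np.linalg.norm(d)/40)); p=w
E
python3 - <<'E'
from h import *
g=[[650,-92.8],[640.4,-11.3],[630.9,70.1],[621.4,151.6]]; t=[[520,270],[460,270],[520,340],[460,340]]
W=[]
for a,b in zip(g,t): W+=[[*a,200],[*a,122],[*a,200],[*b,200],[*b,32],[*b,200]]
legs(W,6.7)
E
```

```text
yaw now 13.74 at [ 154.4 -631.4  231.3]
[650.  -92.8 200. ] shift [ 555.1 -477.1   31.3] rows 18.3
[650.  -92.8 122. ] shift [ 0.  0. 78.] rows 1.9
[650.  -92.8 200. ] shift [  0.   0. -78.] rows 1.9
[520. 270. 200.] shift [ -86.8 -375.5    0. ] rows 9.6
[520. 270.  32.] shift [  0.   0. 168.] rows 4.2
[520. 270. 200.] shift [   0.    0. -168.] rows 4.2
[640.4 -11.3 200. ] shift [ 86.8 293.4   0. ] rows 7.6
[640.4 -11.3 122. ] shift [ 0.  0. 78.] rows 1.9
[640.4 -11.3 200. ] shift [  0.   0. -78.] rows 1.9
[460. 270. 200.] shift [-146.3 -300.4    0. ] rows 8.4
[460. 270.  32.] shift [  0.   0. 168.] rows 4.2
[460. 270. 200.] shift [   0.    0. -168.] rows 4.2
[630.9  70.1 200. ] shift [146.4 218.5   0. ] rows 6.6
[630.9  70.1 122. ] shift [ 0.  0. 78.] rows 1.9
[630.9  70.1 200. ] shift [  0.   0. -78.] rows 1.9
[520. 340. 200.] shift [ -78.7 -281.     0. ] rows 7.3
[520. 340.  32.] shift [  0.   0. 168.] rows 4.2
[520. 340. 200.] shift [   0.    0. -168.] rows 4.2
[621.4 151.6 200. ] shift [ 78.7 198.9   0. ] rows 5.3
[621.4 151.6 122. ] shift [ 0.  0. 78.] rows 1.9
[621.4 151.6 200. ] shift [  0.   0. -78.] rows 1.9
[460. 340. 200.] shift [-138.3 -205.9    0. ] rows 6.2
[460. 340.  32.] shift [  0.   0. 168.] rows 4.2
[460. 340. 200.] shift [   0.    0. -168.] rows 4.2
```

```bash

python3 -m creep '[{"xyz":[0,0,0],"turn":7,"gripper":1},{"xyz":[24,-20.7,0],"turn":0,"gripper":1},{"xyz":[24,-20.7,0],"turn":0,"gripper":1},{"xyz":[24,-20.7,0],"turn":0,"gripper":1},{"xyz":[24,-20.7,0],"turn":0,"gripper":1},{"xyz":[24,-20.7,0],"turn":0,"gripper":1},{"xyz":[24,-20.7,0],"turn":0,"gripper":1},{"xyz":[24,-20.7,0],"turn":0,"gripper":1}]' 30
python3 -m creep '[{"xyz":[24,-20.7,0],"turn":0,"gripper":1},{"xyz":[24,-20.7,0],"turn":0,"gripper":1},{"xyz":[24,-20.7,0],"turn":0,"gripper":1},{"xyz":[24,-20.7,0],"turn":0,"gripper":1},{"xyz":[24,-20.7,0],"turn":0,"gripper":1},{"xyz":[24,-20.7,0],"turn":0,"gripper":1},{"xyz":[24,-20.7,0],"turn":0,"gripper":1},{"xyz":[24,-20.7,0],"turn":0,"gripper":1}]'
python3 -m creep '[{"xyz":[24,-20.7,0],"turn":0,"gripper":1},{"xyz":[24,-20.7,0],"turn":0,"gripper":1},{"xyz":[24,-20.7,0],"turn":0,"gripper":1},{"xyz":[24,-20.7,0],"turn":0,"gripper":1},{"xyz":[24,-20.7,10],"turn":0,"gripper":0.7},{"xyz":[24,-20.7,10],"turn":0,"gripper":0.7},{"xyz":[24,-20.7,10],"turn":0,"gripper":0.7},{"xyz":[0,0,0],"turn":0,"gripper":0.7}]'
python3 -c "
from h import *
legs([[650,-92.8,200],[650,-92.8,122]],6.7)"
```

```text
t: 3.42
ee_pos: [305.1, -466.5, 231.5]
eef_rot: [0.998, 0.059, 0.0, 0.0]
ft_force: [0.3, -0.2, 0.4]
finger_gap: 85.0
grasp_force: 0.0
t: 4.08
ee_pos: [476.3, -279.5, 231.6]
eef_rot: [0.998, 0.059, 0.0, 0.0]
ft_force: [0.8, 0.0, -0.2]
finger_gap: 85.7
grasp_force: 0.0
t: 4.75
ee_pos: [627.4, -109.8, 198.8]
eef_rot: [0.998, 0.063, -0.001, -0.002]
ft_force: [-1.2, 0.5, -0.5]
finger_gap: 59.4
grasp_force: 0.0
yaw now 7.17 at [ 627.4 -109.8  198.8]
[650.  -92.8 200. ] shift [ 24.4 -14.2  -1.2] rows 0.7
[650.  -92.8 122. ] shift [ 0.  0. 78.] rows 1.9
```

```bash

python3 -m creep '[{"xyz":[12.2,-7.1,0],"turn":0,"gripper":0.6},{"xyz":[12.2,-7.1,0],"turn":0.5,"gripper":0.6},{"xyz":[0,0,0],"turn":0,"gripper":0.6},{"xyz":[0,0,27],"turn":0,"gripper":0.6},{"xyz":[0,0,27],"turn":0,"gripper":0.6},{"xyz":[0,0,23],"turn":0,"gripper":0.6},{"xyz":[0,0,0],"turn":0,"gripper":0.6},{"xyz":[0,0,0],"turn":0,"gripper":0.0}]' 30
python3 -m creep '[{"xyz":[0,0,0],"turn":0,"gripper":0},{"xyz":[0,0,0],"turn":0,"gripper":0},{"xyz":[0,0,0],"turn":0,"gripper":0},{"xyz":[0,0,0],"turn":0,"gripper":0},{"xyz":[0,0,0],"turn":0,"gripper":0},{"xyz":[0,0,0],"turn":0,"gripper":0},{"xyz":[0,0,0],"turn":0,"gripper":0},{"xyz":[0,0,0],"turn":0,"gripper":0}]'
python3 -c "
from h import *
legs([[520,270,200]],6.7)"
```

```text
t: 5.42
ee_pos: [646.8, -100.8, 123.7]
eef_rot: [0.999, 0.054, -0.001, -0.0]
ft_force: [0.1, -0.0, 0.8]
finger_gap: 40.4
grasp_force: 0.0
t: 6.08
ee_pos: [648.9, -100.4, 126.5]
eef_rot: [0.999, 0.054, 0.002, 0.0]
ft_force: [-1.3, -1.1, 7.1]
finger_gap: 9.3
grasp_force: 32.5
yaw now 6.23 at [ 648.9 -100.4  126.5]
[520. 270. 200.] shift [ -84.8 -383.   -73.5] rows 10.0
```

```bash

python3 -m creep '[{"xyz":[0,0,-20],"turn":0,"gripper":0},{"xyz":[0,0,-30],"turn":0,"gripper":0},{"xyz":[0,0,-30],"turn":0,"gripper":0},{"xyz":[-10.6,-47.9,0],"turn":0,"gripper":0},{"xyz":[-8,-35,0],"turn":0,"gripper":0},{"xyz":[-8,-35,0],"turn":0,"gripper":0},{"xyz":[-8,-35,0],"turn":0,"gripper":0},{"xyz":[-8,-35,0],"turn":0,"gripper":0}]'
python3 -m creep '[{"xyz":[-8,-35,0],"turn":0,"gripper":0},{"xyz":[-8,-35,0],"turn":0,"gripper":0},{"xyz":[-8,-35,0],"turn":0,"gripper":0},{"xyz":[-8,-35,0],"turn":0,"gripper":0},{"xyz":[-8,-35,0],"turn":0,"gripper":0},{"xyz":[-8,-20,0],"turn":0,"gripper":0},{"xyz":[0,0,0],"turn":0,"gripper":0},{"xyz":[0,0,0],"turn":0,"gripper":0}]'
python3 - <<'E'
from h import *
legs([[520,270,32]],6.7)
c=camera("top");save(c,"t2.png",(140,100,440,325),2.66)
E
```

```text
t: 6.75
ee_pos: [586.9, 76.5, 205.2]
eef_rot: [0.999, 0.054, 0.001, 0.0]
ft_force: [0.6, 0.8, -1.1]
finger_gap: 9.2
grasp_force: 31.6
t: 7.42
ee_pos: [517.9, 265.1, 205.1]
eef_rot: [0.998, 0.056, 0.0, -0.0]
ft_force: [-0.3, 0.2, -0.0]
finger_gap: 9.4
grasp_force: 31.6
yaw now 6.43 at [517.9 265.1 205.1]
[520. 270.  32.] shift [  2.7  -4.6 173.1] rows 4.3
```

View pics/t2.png

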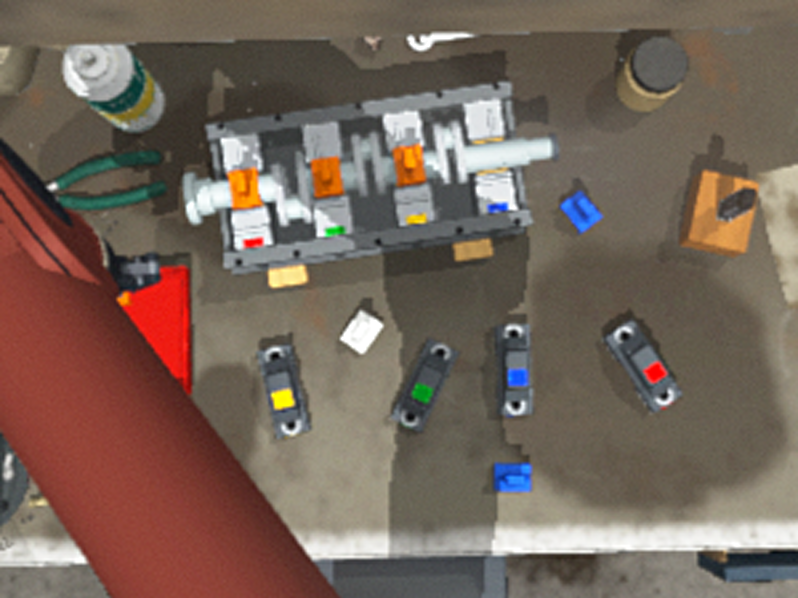

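The picture shows guard 1 off the blue saddle (bare ribs visible at (492,140)–(497,195)) and held over the tray. The other three guards and the four caps have not moved.

```bash

python3 -m creep '[{"xyz":[2.7,-4.6,33],"turn":0,"gripper":0},{"xyz":[0,0,35],"turn":0,"gripper":0},{"xyz":[0,0,35],"turn":0,"gripper":0},{"xyz":[0,0,35],"turn":0,"gripper":0},{"xyz":[0,0,33],"turn":0,"gripper":0},{"xyz":[0,0,0],"turn":0,"gripper":0},{"xyz":[0,0,0],"turn":0,"gripper":0.4},{"xyz":[0,0,0],"turn":0,"gripper":0.4}]'
python3 -m creep '[{"xyz":[0,0,0],"turn":0,"gripper":0.4},{"xyz":[0,0,0],"turn":0,"gripper":0.4},{"xyz":[0,0,-35],"turn":0,"gripper":0.4},{"xyz":[0,0,-40],"turn":0,"gripper":0.4},{"xyz":[0,0,-40],"turn":0,"gripper":0.4},{"xyz":[0,0,-40],"turn":0,"gripper":0.4},{"xyz":[0,0,-18],"turn":0,"gripper":0.6},{"xyz":[0,0,0],"turn":0,"gripper":0.6}]'
python3 -c "
from h import *
legs([[640.4,-11.3,205],[640.4,-11.3,126]],6.5)"
```

```text
t: 8.13
ee_pos: [522.0, 268.0, 35.1]
eef_rot: [0.999, 0.054, 0.001, -0.0]
ft_force: [0.7, -0.8, 0.5]
finger_gap: 32.5
grasp_force: 0.0
t: 8.8
ee_pos: [522.9, 270.1, 213.4]
eef_rot: [0.999, 0.054, 0.005, -0.002]
ft_force: [0.2, 0.5, -0.4]
finger_gap: 51.2
grasp_force: 0.0
yaw now 6.24 at [522.9 270.1 213.4]
[640.4 -11.3 205. ] shift [ 84.9 292.9   8.4] rows 7.6
[640.4 -11.3 126. ] shift [ 0.  0. 79.] rows 2.0
```

```bash

python3 -m creep '[{"xyz":[10,36,0],"turn":0,"gripper":0.6},{"xyz":[10,36,0],"turn":0,"gripper":0.6},{"xyz":[10,36,0],"turn":0,"gripper":0.6},{"xyz":[10,36,0],"turn":0,"gripper":0.6},{"xyz":[10,36,0],"turn":0,"gripper":0.6},{"xyz":[10,36,0],"turn":0,"gripper":0.6},{"xyz":[10,36,0],"turn":0,"gripper":0.6},{"xyz":[10,36,0],"turn":0,"gripper":0.6}]'
python3 -m creep '[{"xyz":[5,5,0],"turn":0,"gripper":0.6},{"xyz":[0,0,0],"turn":0,"gripper":0.6},{"xyz":[0,0,0],"turn":0,"gripper":0.6},{"xyz":[0,0,0],"turn":0,"gripper":0.6},{"xyz":[0,0,0],"turn":0,"gripper":0.6},{"xyz":[0,0,0],"turn":0,"gripper":0.6},{"xyz":[0,0,0],"turn":0,"gripper":0.6},{"xyz":[0,0,0],"turn":0,"gripper":0.6}]'
python3 -c "
from h import *
legs([[640.4,-11.3,205],[640.4,-11.3,126]],6.5)"
```

```text
t: 9.47
ee_pos: [631.9, -11.1, 207.2]
eef_rot: [0.999, 0.054, 0.001, 0.0]
ft_force: [0.9, -0.7, -0.2]
finger_gap: 51.4
grasp_force: 0.0
t: 10.13
ee_pos: [636.9, -13.0, 206.5]
eef_rot: [0.998, 0.055, 0.0, 0.0]
ft_force: [0.3, -0.1, -0.0]
finger_gap: 51.0
grasp_force: 0.0
yaw now 6.29 at [636.9 -13.  206.5]
[640.4 -11.3 205. ] shift [ 3.6 -1.3  1.5] rows 0.1
[640.4 -11.3 126. ] shift [ 0.  0. 79.] rows 2.0
```

```bash

python3 -m creep '[{"xyz":[3.6,-1.3,20],"turn":-0.4,"gripper":0.5},{"xyz":[0,0,30],"turn":0,"gripper":0.5},{"xyz":[0,0,30.5],"turn":0,"gripper":0.5},{"xyz":[0,0,0],"turn":0,"gripper":0.5},{"xyz":[0,0,0],"turn":0,"gripper":0},{"xyz":[0,0,0],"turn":0,"gripper":0},{"xyz":[0,0,0],"turn":0,"gripper":0},{"xyz":[0,0,0],"turn":0,"gripper":0}]'
python3 -m creep '[{"xyz":[0,0,0],"turn":0,"gripper":0},{"xyz":[0,0,0],"turn":0,"gripper":0},{"xyz":[0,0,-20],"turn":0,"gripper":0},{"xyz":[0,0,-30],"turn":0,"gripper":0},{"xyz":[0,0,-30],"turn":0,"gripper":0},{"xyz":[-14,-20,0],"turn":0,"gripper":0},{"xyz":[-17,-35,0],"turn":0,"gripper":0},{"xyz":[-17,-35,0],"turn":0,"gripper":0}]'
python3 -m creep '[{"xyz":[-17,-35,0],"turn":0,"gripper":0},{"xyz":[-17,-35,0],"turn":0,"gripper":0},{"xyz":[-17,-35,0],"turn":0,"gripper":0},{"xyz":[-17,-35,0],"turn":0,"gripper":0},{"xyz":[-17,-35,0],"turn":0,"gripper":0},{"xyz":[-13,-35,0],"turn":0,"gripper":0},{"xyz":[0,0,0],"turn":0,"gripper":0},{"xyz":[0,0,0],"turn":0,"gripper":0}]'
python3 -c "
from h import *
legs([[460,270,34]],6.5)"
```

```text
t: 10.8
ee_pos: [641.8, -11.7, 128.3]
eef_rot: [0.998, 0.058, 0.002, 0.0]
ft_force: [0.3, -0.2, 4.8]
finger_gap: 9.3
grasp_force: 33.7
t: 11.47
ee_pos: [582.4, 71.7, 207.1]
eef_rot: [0.998, 0.056, 0.001, 0.0]
ft_force: [-0.2, 0.5, -0.6]
finger_gap: 9.2
grasp_force: 33.0
t: 12.13
ee_pos: [459.6, 271.7, 206.9]
eef_rot: [0.998, 0.06, 0.001, -0.0]
ft_force: [0.5, -0.3, -0.4]
finger_gap: 9.5
grasp_force: 33.0
yaw now 6.93 at [459.6 271.7 206.9]
[460. 270.  34.] shift [  0.2   1.8 172.9] rows 4.3
```

```bash

python3 -m creep '[{"xyz":[0,0,33],"turn":0,"gripper":0},{"xyz":[0,0,35],"turn":0,"gripper":0},{"xyz":[0,0,35],"turn":0,"gripper":0},{"xyz":[0,0,35],"turn":0,"gripper":0},{"xyz":[0,0,35],"turn":0,"gripper":0},{"xyz":[0,0,0],"turn":0,"gripper":0},{"xyz":[0,0,0],"turn":0,"gripper":0.4},{"xyz":[0,0,0],"turn":0,"gripper":0.4}]'
python3 -m creep '[{"xyz":[0,0,0],"turn":0,"gripper":0.4},{"xyz":[0,0,0],"turn":0,"gripper":0.4},{"xyz":[0,0,-35],"turn":0,"gripper":0.4},{"xyz":[0,0,-40],"turn":0,"gripper":0.4},{"xyz":[0,0,-40],"turn":0,"gripper":0.4},{"xyz":[0,0,-40],"turn":0,"gripper":0.4},{"xyz":[0,0,-18],"turn":0,"gripper":0.5},{"xyz":[18,27,0],"turn":0,"gripper":0.5}]'
python3 -m creep '[{"xyz":[21.5,32,0],"turn":0,"gripper":0.5},{"xyz":[21.5,32,0],"turn":0,"gripper":0.5},{"xyz":[21.5,32,0],"turn":0,"gripper":0.5},{"xyz":[21.5,32,0],"turn":0,"gripper":0.5},{"xyz":[21.5,32,0],"turn":0,"gripper":0.5},{"xyz":[21.5,32,0],"turn":0,"gripper":0.5},{"xyz":[0,0,0],"turn":0,"gripper":0.5},{"xyz":[0,0,0],"turn":0,"gripper":0.5}]'
python3 -m creep '[{"xyz":[0,0,0],"turn":0,"gripper":0.5},{"xyz":[0,0,0],"turn":0,"gripper":0.5},{"xyz":[0,0,0],"turn":0,"gripper":0.5},{"xyz":[0,0,0],"turn":0,"gripper":0.5},{"xyz":[0,0,0],"turn":0,"gripper":0.5},{"xyz":[0,0,0],"turn":0,"gripper":0.5},{"xyz":[0,0,0],"turn":0,"gripper":0.5},{"xyz":[0,0,0],"turn":0,"gripper":0.5}]'
python3 -c "
from h import *
legs([[630.9,70.1,127],[630.9,70.1,207],[520,340,207],[520,340,34],[520,340,207],[621.4,151.6,207]],6.7)"
```

```text
t: 12.8
ee_pos: [461.8, 268.8, 34.0]
eef_rot: [0.998, 0.057, 0.0, -0.0]
ft_force: [0.2, 0.3, 0.4]
finger_gap: 32.4
grasp_force: 0.0
t: 13.47
ee_pos: [480.6, 251.3, 213.1]
eef_rot: [0.998, 0.062, 0.004, -0.003]
ft_force: [1.3, 1.8, 0.4]
finger_gap: 42.8
grasp_force: 0.0
t: 14.13
ee_pos: [633.3, 65.5, 206.2]
eef_rot: [0.998, 0.055, 0.0, 0.0]
ft_force: [-1.6, 0.8, -0.4]
finger_gap: 42.9
grasp_force: 0.0
t: 14.8
ee_pos: [632.1, 68.8, 205.9]
eef_rot: [0.998, 0.058, 0.0, -0.0]
ft_force: [0.5, 0.3, -0.2]
finger_gap: 42.6
grasp_force: 0.0
yaw now 6.65 at [632.1  68.8 205.9]
[630.9  70.1 127. ] shift [-1.  -1.5 78.9] rows 2.0
[630.9  70.1 207. ] shift [  0.   0. -80.] rows 2.0
[520. 340. 207.] shift [ -78.7 -281.     0. ] rows 7.3
[520. 340.  34.] shift [  0.   0. 173.] rows 4.3
[520. 340. 207.] shift [   0.    0. -173.] rows 4.3
[621.4 151.6 207. ] shift [ 78.7 198.9   0. ] rows 5.3
```

```bash

python3 -m creep '[{"xyz":[-1,-1.5,20],"turn":0,"gripper":0.5},{"xyz":[0,0,30],"turn":0,"gripper":0.5},{"xyz":[0,0,29],"turn":0,"gripper":0.5},{"xyz":[0,0,0],"turn":0,"gripper":0.5},{"xyz":[0,0,0],"turn":0,"gripper":0},{"xyz":[0,0,0],"turn":0,"gripper":0},{"xyz":[0,0,0],"turn":0,"gripper":0},{"xyz":[0,0,0],"turn":0,"gripper":0}]'
python3 -m creep '[{"xyz":[0,0,0],"turn":0,"gripper":0},{"xyz":[0,0,0],"turn":0,"gripper":0},{"xyz":[0,0,-20],"turn":0,"gripper":0},{"xyz":[0,0,-30],"turn":0,"gripper":0},{"xyz":[0,0,-30],"turn":0,"gripper":0},{"xyz":[-8,-21,0],"turn":0,"gripper":0},{"xyz":[-10,-35,0],"turn":0,"gripper":0},{"xyz":[-10,-35,0],"turn":0,"gripper":0}]'
python3 -m creep '[{"xyz":[-10,-35,0],"turn":0,"gripper":0},{"xyz":[-10,-35,0],"turn":0,"gripper":0},{"xyz":[-10,-35,0],"turn":0,"gripper":0},{"xyz":[-10,-35,0],"turn":0,"gripper":0},{"xyz":[-10,-35,0],"turn":0,"gripper":0},{"xyz":[-1,-15,0],"turn":0,"gripper":0},{"xyz":[0,0,0],"turn":0,"gripper":0},{"xyz":[0,0,0],"turn":0,"gripper":0}]'
python3 -m creep '[{"xyz":[0,0,33],"turn":0,"gripper":0},{"xyz":[0,0,35],"turn":0,"gripper":0},{"xyz":[0,0,35],"turn":0,"gripper":0},{"xyz":[0,0,35],"turn":0,"gripper":0},{"xyz":[0,0,35],"turn":0,"gripper":0},{"xyz":[0,0,0],"turn":0,"gripper":0},{"xyz":[0,0,0],"turn":0,"gripper":0.4},{"xyz":[0,0,0],"turn":0,"gripper":0.4}]'
python3 -m creep '[{"xyz":[0,0,0],"turn":0,"gripper":0.4},{"xyz":[0,0,0],"turn":0,"gripper":0.4},{"xyz":[0,0,-35],"turn":0,"gripper":0.4},{"xyz":[0,0,-40],"turn":0,"gripper":0.4},{"xyz":[0,0,-40],"turn":0,"gripper":0.4},{"xyz":[0,0,-40],"turn":0,"gripper":0.4},{"xyz":[0,0,-18],"turn":0,"gripper":0.5},{"xyz":[9,25,0],"turn":0,"gripper":0.5}]'
python3 -m creep '[{"xyz":[14,35,0],"turn":0,"gripper":0.5},{"xyz":[14,35,0],"turn":0,"gripper":0.5},{"xyz":[14,35,0],"turn":0,"gripper":0.5},{"xyz":[14,35,0],"turn":0,"gripper":0.5},{"xyz":[14,34,0],"turn":0,"gripper":0.5},{"xyz":[0,0,0],"turn":0,"gripper":0.5},{"xyz":[0,0,0],"turn":0,"gripper":0.5},{"xyz":[0,0,0],"turn":0,"gripper":0.5}]'
python3 -m creep '[{"xyz":[0,0,0],"turn":0,"gripper":0.5},{"xyz":[0,0,0],"turn":0,"gripper":0.5},{"xyz":[0,0,0],"turn":0,"gripper":0.5},{"xyz":[0,0,0],"turn":0,"gripper":0.5},{"xyz":[0,0,0],"turn":0,"gripper":0.5},{"xyz":[0,0,0],"turn":0,"gripper":0.5},{"xyz":[0,0,0],"turn":0,"gripper":0.5},{"xyz":[0,0,0],"turn":0,"gripper":0.5}]'
python3 - <<'E'
from h import *
legs([[621.4,151.6,127],[621.4,151.6,207],[460,340,207],[460,340,34]],6.7)
E
```

```text
t: 15.47
ee_pos: [632.2, 70.4, 129.1]
eef_rot: [0.998, 0.058, 0.002, -0.0]
ft_force: [-0.5, 1.3, 4.8]
finger_gap: 8.8
grasp_force: 34.3
t: 16.13
ee_pos: [593.0, 156.9, 208.3]
eef_rot: [0.998, 0.056, 0.001, 0.0]
ft_force: [0.9, 1.2, -1.2]
finger_gap: 9.1
grasp_force: 33.7
t: 16.8
ee_pos: [519.7, 341.0, 207.4]
eef_rot: [0.998, 0.059, 0.0, -0.0]
ft_force: [0.1, -0.4, -0.7]
finger_gap: 9.3
grasp_force: 33.7
t: 17.47
ee_pos: [521.1, 339.2, 35.0]
eef_rot: [0.998, 0.057, 0.0, 0.0]
ft_force: [0.0, 0.1, 0.4]
finger_gap: 32.9
grasp_force: 0.0
t: 18.13
ee_pos: [530.6, 323.2, 214.4]
eef_rot: [0.998, 0.062, 0.004, -0.004]
ft_force: [0.5, 0.8, -0.1]
finger_gap: 42.4
grasp_force: 0.0
t: 18.8
ee_pos: [621.4, 151.9, 207.7]
eef_rot: [0.998, 0.058, 0.0, -0.0]
ft_force: [0.0, 1.7, 0.1]
finger_gap: 42.5
grasp_force: 0.0
t: 19.47
ee_pos: [621.5, 151.5, 206.8]
eef_rot: [0.998, 0.058, -0.0, -0.0]
ft_force: [0.1, 0.2, 0.6]
finger_gap: 42.7
grasp_force: 0.0
yaw now 6.64 at [621.5 151.5 206.8]
[621.4 151.6 127. ] shift [-0.1 -0.1 79.8] rows 2.0
[621.4 151.6 207. ] shift [  0.   0. -80.] rows 2.0
[460. 340. 207.] shift [-138.3 -205.9    0. ] rows 6.2
[460. 340.  34.] shift [  0.   0. 173.] rows 4.3
```

```bash

python3 -m creep '[{"xyz":[0,0,20],"turn":0,"gripper":0.5},{"xyz":[0,0,30],"turn":0,"gripper":0.5},{"xyz":[0,0,29.5],"turn":0,"gripper":0.5},{"xyz":[0,0,0],"turn":0,"gripper":0.5},{"xyz":[0,0,0],"turn":0,"gripper":0},{"xyz":[0,0,0],"turn":0,"gripper":0},{"xyz":[0,0,0],"turn":0,"gripper":0},{"xyz":[0,0,0],"turn":0,"gripper":0}]'
python3 -m creep '[{"xyz":[0,0,0],"turn":0,"gripper":0},{"xyz":[0,0,0],"turn":0,"gripper":0},{"xyz":[0,0,-20],"turn":0,"gripper":0},{"xyz":[0,0,-30],"turn":0,"gripper":0},{"xyz":[0,0,-30],"turn":0,"gripper":0},{"xyz":[-18,-21,0],"turn":0,"gripper":0},{"xyz":[-22,-32,0],"turn":0,"gripper":0},{"xyz":[-22,-32,0],"turn":0,"gripper":0}]'
python3 -m creep '[{"xyz":[-22,-32,0],"turn":0,"gripper":0},{"xyz":[-22,-32,0],"turn":0,"gripper":0},{"xyz":[-22,-32,0],"turn":0,"gripper":0},{"xyz":[-10,-25,0],"turn":0,"gripper":0},{"xyz":[0,0,0],"turn":0,"gripper":0},{"xyz":[0,0,0],"turn":0,"gripper":0},{"xyz":[0,0,0],"turn":0,"gripper":0},{"xyz":[0,0,0],"turn":0,"gripper":0}]'
python3 -m creep '[{"xyz":[0,0,33],"turn":0,"gripper":0},{"xyz":[0,0,35],"turn":0,"gripper":0},{"xyz":[0,0,35],"turn":0,"gripper":0},{"xyz":[0,0,35],"turn":0,"gripper":0},{"xyz":[0,0,35],"turn":0,"gripper":0},{"xyz":[0,0,0],"turn":0,"gripper":0},{"xyz":[0,0,0],"turn":0,"gripper":0.4},{"xyz":[0,0,0],"turn":0,"gripper":0.4}]'
python3 -m creep '[{"xyz":[0,0,0],"turn":0,"gripper":0.4},{"xyz":[0,0,0],"turn":0,"gripper":0.4},{"xyz":[0,0,-35],"turn":0,"gripper":0.4},{"xyz":[0,0,-40],"turn":0,"gripper":0.4},{"xyz":[0,0,-40],"turn":0,"gripper":0.4},{"xyz":[0,0,-40],"turn":0,"gripper":0.4},{"xyz":[0,0,-10],"turn":0,"gripper":0.5},{"xyz":[0,0,0],"turn":0,"gripper":0.5}]'
python3 - <<'E'
from h import *
print(tool()[0],sense()["t"])
c=camera("top");s=camera("side")
a=cv2.resize(c["color"][125:215,205:355],None,fx=5.3,fy=5.3,interpolation=cv2.INTER_CUBIC)[...,::-1]
cv2.imwrite("pics/t3.png",a)
np.savez("bare.npz",top=c["color"],side=s["color"])
C={"top":c,"side":s}
for l,p0 in dict(cap_red_mid=[438,-251,30],cap_yellow_mid=[422,126,12],cap_blue_mid=[439,-116,-1],cap_green_mid=[424,-22,-26]).items():
    for n in C:
        camera(n)
        for d in outline_of(l,n):
            m=d["region"].astype(bool); u,v=pix(C[n],[*p0[:2],25]); q=np.argwhere(m).mean(0)
            if np.hypot(q[1]-u,q[0]-v)<25: print(l,n,fit([(C[n],m)],CAP,p0)); break
E
```

```text
t: 20.13
ee_pos: [622.7, 152.0, 129.7]
eef_rot: [0.998, 0.058, 0.002, -0.0]
ft_force: [0.0, 0.4, 4.3]
finger_gap: 9.1
grasp_force: 34.9
t: 20.8
ee_pos: [550.1, 228.8, 208.6]
eef_rot: [0.998, 0.056, 0.001, -0.0]
ft_force: [0.9, 1.7, -0.7]
finger_gap: 9.1
grasp_force: 34.4
t: 21.47
ee_pos: [461.7, 338.9, 207.5]
eef_rot: [0.998, 0.057, 0.0, 0.0]
ft_force: [-0.9, 0.3, -1.0]
finger_gap: 9.3
grasp_force: 34.3
t: 22.13
ee_pos: [461.5, 339.7, 35.2]
eef_rot: [0.998, 0.057, 0.0, -0.0]
ft_force: [0.4, -0.1, 0.4]
finger_gap: 32.6
grasp_force: 0.0
t: 22.8
ee_pos: [462.3, 341.7, 204.6]
eef_rot: [0.998, 0.058, 0.004, -0.002]
ft_force: [0.5, 0.0, -0.1]
finger_gap: 43.3
grasp_force: 0.0
[462.29340882 341.66926618 204.60834608] 22.8
cap_red_mid top (array([ 437.90820891, -251.84227542,   31.70123429]), np.float64(0.007888099178671837))
cap_red_mid side (array([ 438.68690726, -252.27570901,   29.52213534]), np.float64(0.05551973730325699))
cap_yellow_mid top (array([422.70394956, 126.16077501,  13.07393144]), np.float64(0.04574524611234665))
cap_yellow_mid side (array([422.11526786, 127.83596295,  16.23719919]), np.float64(0.06959490478038788))
cap_blue_mid top (array([ 4.36726067e+02, -1.16421788e+02, -5.05232094e-02]), np.float64(0.01995338872075081))
cap_green_mid top (array([424.21664925, -23.08264648, -28.28818929]), np.float64(0.03586621955037117))
cap_green_mid side (array([423.4566848 ,  -5.43213206,   4.69729032]), np.float64(0.1897566020488739))
```

View pics/t3.png

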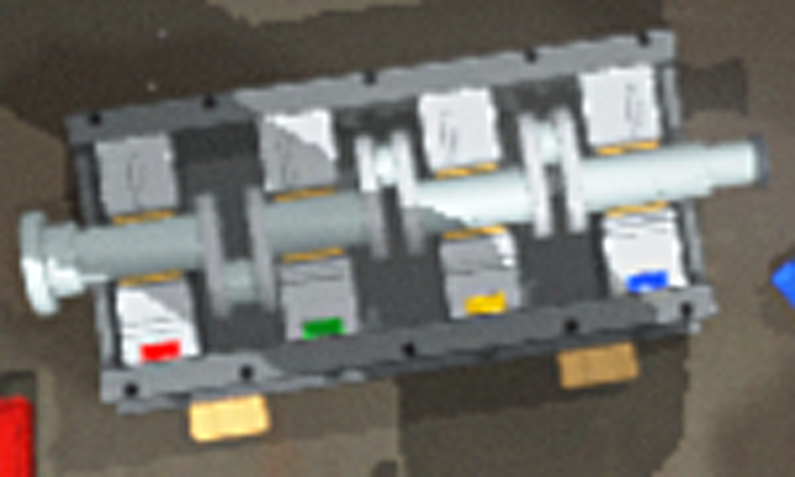

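The saddles are all bare, marked red (160,350), green (323,327), yellow (487,303) and blue (648,281) in the crop, with ribs visible. All four guards are off.

```bash
python3 - <<'E'
from h import *
legs([[422.5,126.2,120],[422.5,126.2,20],[422.5,126.2,200]],12.7)
E
python3 -m creep '[{"xyz":[0,0,0],"turn":-6,"gripper":0.6},{"xyz":[-10,26,11],"turn":0,"gripper":0.6},{"xyz":[-10,26,11],"turn":0,"gripper":0.6},{"xyz":[-10,26,11],"turn":0,"gripper":0.6},{"xyz":[-10,26,11],"turn":0,"gripper":0.6},{"xyz":[-10,26,11],"turn":0,"gripper":0.6},{"xyz":[-10,26,11],"turn":0,"gripper":0.6},{"xyz":[-10,26,11],"turn":0,"gripper":0.6}]'
python3 -m creep '[{"xyz":[-10,18,11],"turn":0,"gripper":0.6},{"xyz":[0,0,0],"turn":0,"gripper":0.6},{"xyz":[0,0,0],"turn":0,"gripper":0.6},{"xyz":[0,0,0],"turn":0,"gripper":0.6},{"xyz":[0,0,0],"turn":0,"gripper":0.6},{"xyz":[0,0,0],"turn":0,"gripper":0.6},{"xyz":[0,0,0],"turn":0,"gripper":0.6},{"xyz":[0,0,0],"turn":0,"gripper":0.6}]'
python3 - <<'E'
from h import *
legs([[422.5,126.2,20]],12.7)
E
```

```text
yaw now 6.64 at [460.6 340.2 199.4]
[422.5 126.2 120. ] shift [-84.2 200.4  79.4] rows 5.8
[422.5 126.2  20. ] shift [  0.   0. 100.] rows 2.5
[422.5 126.2 200. ] shift [   0.    0. -180.] rows 4.5
t: 24.37
ee_pos: [431.8, 146.0, 122.1]
eef_rot: [0.994, 0.11, 0.0, 0.0]
ft_force: [0.2, -0.1, -0.8]
finger_gap: 51.3
grasp_force: 0.0
t: 25.03
ee_pos: [426.4, 128.1, 111.5]
eef_rot: [0.994, 0.111, 0.0, -0.0]
ft_force: [-0.1, 0.6, 0.4]
finger_gap: 51.4
grasp_force: 0.0
yaw now 12.69 at [426.4 128.1 111.5]
[422.5 126.2  20. ] shift [-4.3  1.  91.5] rows 2.3
```

```bash

python3 -m creep '[{"xyz":[-4.3,1,20],"turn":0,"gripper":0.6},{"xyz":[0,0,30],"turn":0,"gripper":0.6},{"xyz":[0,0,30],"turn":0,"gripper":0.6},{"xyz":[0,0,11.5],"turn":0,"gripper":0.6},{"xyz":[0,0,0],"turn":0,"gripper":0.6},{"xyz":[0,0,0],"turn":0,"gripper":0.6},{"xyz":[0,0,0],"turn":0,"gripper":0.6},{"xyz":[0,0,0],"turn":0,"gripper":0.6}]' 60
python3 -m creep '[{"xyz":[0,0,0],"turn":0,"gripper":0},{"xyz":[0,0,0],"turn":0,"gripper":0},{"xyz":[0,0,0],"turn":0,"gripper":0},{"xyz":[0,0,0],"turn":0,"gripper":0},{"xyz":[0,0,0],"turn":0,"gripper":0},{"xyz":[0,0,0],"turn":0,"gripper":0},{"xyz":[0,0,0],"turn":0,"gripper":0},{"xyz":[0,0,0],"turn":0,"gripper":0}]'
python3 -m creep '[{"xyz":[0,0,-10],"turn":0,"gripper":0},{"xyz":[0,0,-30],"turn":0,"gripper":0},{"xyz":[0,0,-35],"turn":0,"gripper":0},{"xyz":[0,0,-35],"turn":0,"gripper":0},{"xyz":[0,0,-35],"turn":0,"gripper":0},{"xyz":[0,0,-15],"turn":0,"gripper":0},{"xyz":[0,0,0],"turn":0,"gripper":0},{"xyz":[0,0,0],"turn":0,"gripper":0}]'
python3 - <<'E'
from h import *
print(yaw()); legs([[640.4,-11.3,180],[640.4,-11.3,128]],6.68)
E
```

```text
t: 25.7
ee_pos: [423.4, 126.0, 21.1]
eef_rot: [0.994, 0.11, 0.001, -0.0]
ft_force: [-0.1, 0.5, -0.4]
finger_gap: 51.1
grasp_force: 0.0
t: 26.37
ee_pos: [423.0, 125.7, 20.7]
eef_rot: [0.994, 0.11, 0.001, 0.0]
ft_force: [-2.3, -1.1, 6.5]
finger_gap: 25.2
grasp_force: 59.0
t: 27.03
ee_pos: [422.4, 125.6, 180.5]
eef_rot: [0.994, 0.11, 0.001, 0.0]
ft_force: [0.3, -0.6, -4.3]
finger_gap: 25.2
grasp_force: 59.9
12.634916187298618
yaw now 12.63 at [422.4 125.6 180.5]
[640.4 -11.3 180. ] shift [200.6 161.3   0.5] rows 6.4
[640.4 -11.3 128. ] shift [ 0.  0. 52.] rows 1.3
```

```bash

python3 -m creep '[{"xyz":[0,0,0],"turn":5.95,"gripper":0},{"xyz":[22,18,0],"turn":0,"gripper":0},{"xyz":[30,24,0],"turn":0,"gripper":0},{"xyz":[30,24,0],"turn":0,"gripper":0},{"xyz":[30,24,0],"turn":0,"gripper":0},{"xyz":[30,24,0],"turn":0,"gripper":0},{"xyz":[30,24,0],"turn":0,"gripper":0},{"xyz":[28,23,0],"turn":0,"gripper":0}]'
python3 -m creep '[{"xyz":[0,0,0],"turn":0,"gripper":0},{"xyz":[0,0,20],"turn":0,"gripper":0},{"xyz":[0,0,20],"turn":0,"gripper":0},{"xyz":[0,0,0],"turn":0,"gripper":0},{"xyz":[0,0,0],"turn":0,"gripper":0},{"xyz":[0,0,0],"turn":0,"gripper":0},{"xyz":[0,0,0],"turn":0,"gripper":0},{"xyz":[0,0,0],"turn":0,"gripper":0}]'
python3 - <<'E'
from h import *
legs([[640.4,-11.3,140]],6.68)
c=camera("top");s=camera("side")
save(s,"s4.png",(250,160,400,270),5.3)
E
```

```text
t: 27.7
ee_pos: [640.0, -12.4, 176.9]
eef_rot: [0.998, 0.058, -0.002, -0.0]
ft_force: [-0.1, 1.1, -2.2]
finger_gap: 25.2
grasp_force: 59.7
t: 28.37
ee_pos: [640.2, -10.9, 141.0]
eef_rot: [0.998, 0.058, 0.001, 0.0]
ft_force: [-0.5, -0.1, -3.1]
finger_gap: 25.1
grasp_force: 59.5
yaw now 6.69 at [640.2 -10.9 141. ]
[640.4 -11.3 140. ] shift [0.1 0.4 1. ] rows 0.0
```

View pics/s4.png

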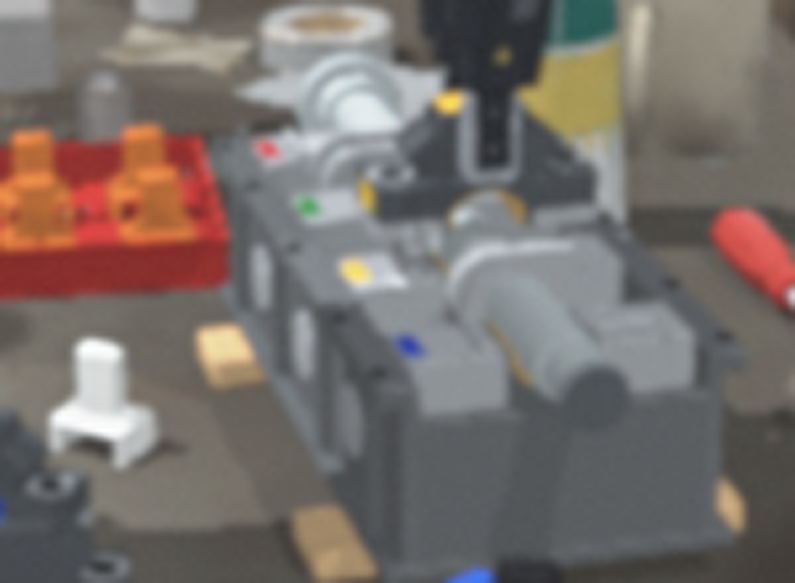

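The yellow cap is held level above the yellow saddle, its marked end on the painted side at (370,195). All four guards stand in the tray.

```bash

python3 -m creep '[{"xyz":[0.1,0.4,7],"turn":0,"gripper":0},{"xyz":[0,0,6],"turn":0,"gripper":0},{"xyz":[0,0,0],"turn":0,"gripper":0},{"xyz":[0,0,0],"turn":0,"gripper":0},{"xyz":[0,0,2],"turn":0,"gripper":0},{"xyz":[0,0,0],"turn":0,"gripper":0},{"xyz":[0,0,0],"turn":0,"gripper":0},{"xyz":[0,0,0],"turn":0,"gripper":0}]'
python3 -m creep '[{"xyz":[0,0,2],"turn":0,"gripper":0},{"xyz":[0,0,0],"turn":0,"gripper":0},{"xyz":[0,0,2],"turn":0,"gripper":0},{"xyz":[0,0,0],"turn":0,"gripper":0},{"xyz":[0,0,2],"turn":0,"gripper":0},{"xyz":[0,0,0],"turn":0,"gripper":0},{"xyz":[0,0,0],"turn":0,"gripper":0},{"xyz":[0,0,0],"turn":0,"gripper":0}]'
```

```text
t: 29.13
ee_pos: [639.9, -11.4, 124.9]
eef_rot: [0.998, 0.058, 0.0, -0.0]
ft_force: [0.2, 0.0, -2.8]
finger_gap: 24.9
grasp_force: 59.6
t: 29.8
ee_pos: [640.1, -11.4, 120.8]
eef_rot: [0.998, 0.058, 0.001, 0.0]
ft_force: [-6.7, -0.9, 12.6]
finger_gap: 25.0
grasp_force: 61.7
```

It went home on the first try: z 120.8 equals the bench grip height plus 100. I'm releasing it and going on to the green cap.

```bash

python3 -m creep '[{"xyz":[0,0,-1],"turn":0,"gripper":0},{"xyz":[0,0,0],"turn":0,"gripper":0.5},{"xyz":[0,0,0],"turn":0,"gripper":0.5},{"xyz":[0,0,0],"turn":0,"gripper":0.5},{"xyz":[0,0,0],"turn":0,"gripper":0.5},{"xyz":[0,0,-20],"turn":0,"gripper":0.5},{"xyz":[0,0,-35],"turn":0,"gripper":0.5},{"xyz":[0,0,-25],"turn":0,"gripper":0.5}]'
python3 - <<'E'
from h import *
legs([[640.4,-11.3,198],[424.2,-22.7,198],[424.2,-22.7,100]],-27.5)
E
```

```text
t: 30.47
ee_pos: [639.9, -11.4, 201.4]
eef_rot: [0.998, 0.058, -0.0, -0.0]
ft_force: [0.5, 0.1, 1.1]
finger_gap: 42.7
grasp_force: 0.0
yaw now 6.69 at [639.9 -11.4 201.4]
[640.4 -11.3 198. ] shift [ 0.5 -0.3  3.4] rows 0.1
[424.2 -22.7 198. ] shift [-186.5  109.9    0. ] rows 5.4
[424.2 -22.7 100. ] shift [ 0.  0. 98.] rows 2.5
```

```bash

python3 -m creep '[{"xyz":[0,0,0],"turn":6.84,"gripper":0.6},{"xyz":[0,0,0],"turn":6.84,"gripper":0.6},{"xyz":[0,0,0],"turn":6.84,"gripper":0.6},{"xyz":[0,0,0],"turn":6.84,"gripper":0.6},{"xyz":[0,0,0],"turn":6.84,"gripper":0.6},{"xyz":[-20,11,0],"turn":0,"gripper":0.6},{"xyz":[-27,16,0],"turn":0,"gripper":0.6},{"xyz":[-27,16,0],"turn":0,"gripper":0.6}]' 
python3 -m creep '[{"xyz":[-27,16,20],"turn":0,"gripper":0.6},{"xyz":[-27,16,20],"turn":0,"gripper":0.6},{"xyz":[-27,16,20],"turn":0,"gripper":0.6},{"xyz":[-27,16,20],"turn":0,"gripper":0.6},{"xyz":[-4,2.6,18],"turn":0,"gripper":0.6},{"xyz":[0,0,0],"turn":0,"gripper":0.6},{"xyz":[0,0,0],"turn":0,"gripper":0.6},{"xyz":[0,0,0],"turn":0,"gripper":0.6}]'
python3 -m creep '[{"xyz":[0,0,0],"turn":0,"gripper":0.6},{"xyz":[0,0,0],"turn":0,"gripper":0.6},{"xyz":[0,0,0],"turn":0,"gripper":0.6},{"xyz":[0,0,0],"turn":0,"gripper":0.6},{"xyz":[0,0,0],"turn":0,"gripper":0.6},{"xyz":[0,0,0],"turn":0,"gripper":0.6},{"xyz":[0,0,0],"turn":0,"gripper":0.6},{"xyz":[0,0,0],"turn":0,"gripper":0.6}]'
python3 - <<'E'
from h import *
legs([[424.2,-22.7,21]],-27.5)
E
```

```text
t: 31.13
ee_pos: [553.4, -15.1, 199.1]
eef_rot: [0.971, -0.238, -0.0, -0.0]
ft_force: [-0.8, -0.5, 1.0]
finger_gap: 51.1
grasp_force: 0.0
t: 31.8
ee_pos: [426.0, -22.5, 103.1]
eef_rot: [0.971, -0.238, 0.001, -0.0]
ft_force: [-0.0, 0.2, 0.8]
finger_gap: 51.4
grasp_force: 0.0
t: 32.47
ee_pos: [424.2, -22.7, 101.8]
eef_rot: [0.971, -0.238, -0.0, -0.0]
ft_force: [-0.6, 0.1, 0.9]
finger_gap: 51.1
grasp_force: 0.0
yaw now -27.51 at [424.2 -22.7 101.8]
[424.2 -22.7  21. ] shift [-0.   0.  80.8] rows 2.0
```

```bash

python3 -m creep '[{"xyz":[0,0,20],"turn":0,"gripper":0.6},{"xyz":[0,0,30],"turn":0,"gripper":0.6},{"xyz":[0,0,25],"turn":0,"gripper":0.6},{"xyz":[0,0,6],"turn":0,"gripper":0.6},{"xyz":[0,0,0],"turn":0,"gripper":0.6},{"xyz":[0,0,0],"turn":0,"gripper":0.6},{"xyz":[0,0,0],"turn":0,"gripper":0.6},{"xyz":[0,0,0],"turn":0,"gripper":0.6}]' 60
python3 -m creep '[{"xyz":[0,0,0],"turn":0,"gripper":0},{"xyz":[0,0,0],"turn":0,"gripper":0},{"xyz":[0,0,0],"turn":0,"gripper":0},{"xyz":[0,0,0],"turn":0,"gripper":0},{"xyz":[0,0,0],"turn":0,"gripper":0},{"xyz":[0,0,0],"turn":0,"gripper":0},{"xyz":[0,0,0],"turn":0,"gripper":0},{"xyz":[0,0,0],"turn":0,"gripper":0}]'
python3 -m creep '[{"xyz":[0,0,-10],"turn":0,"gripper":0},{"xyz":[0,0,-30],"turn":0,"gripper":0},{"xyz":[0,0,-35],"turn":0,"gripper":0},{"xyz":[0,0,-35],"turn":0,"gripper":0},{"xyz":[0,0,-35],"turn":0,"gripper":0},{"xyz":[0,0,-28],"turn":0,"gripper":0},{"xyz":[0,0,0],"turn":0,"gripper":0},{"xyz":[0,0,0],"turn":0,"gripper":0}]'
python3 - <<'E'
from h import *
print(yaw()); legs([[630.4,70.1,190]],6.68)
E
```

```text
t: 33.13
ee_pos: [425.4, -22.8, 22.2]
eef_rot: [0.971, -0.238, 0.001, -0.0]
ft_force: [0.8, 0.3, 0.1]
finger_gap: 51.2
grasp_force: 0.0
t: 33.8
ee_pos: [425.0, -22.7, 21.7]
eef_rot: [0.971, -0.238, 0.001, -0.0]
ft_force: [-1.9, -0.2, 8.0]
finger_gap: 25.1
grasp_force: 59.5
t: 34.47
ee_pos: [424.9, -22.7, 195.5]
eef_rot: [0.971, -0.238, 0.002, -0.0]
ft_force: [-0.3, 0.2, -3.5]
finger_gap: 25.2
grasp_force: 59.8
-27.511143802361175
yaw now -27.51 at [424.9 -22.7 195.5]
[630.4  70.1 190. ] shift [214.9 -68.2   5.5] rows 5.6
```

```bash

python3 -m creep '[{"xyz":[0,0,0],"turn":-6.84,"gripper":0},{"xyz":[0,0,0],"turn":-6.84,"gripper":0},{"xyz":[0,0,0],"turn":-6.84,"gripper":0},{"xyz":[0,0,0],"turn":-6.84,"gripper":0},{"xyz":[0,0,0],"turn":-6.84,"gripper":0},{"xyz":[24,-8.2,0],"turn":0,"gripper":0},{"xyz":[30,-10,0],"turn":0,"gripper":0},{"xyz":[35,-10,0],"turn":0,"gripper":0}]'
python3 -m creep '[{"xyz":[35,-10,0],"turn":0,"gripper":0},{"xyz":[35,-10,0],"turn":0,"gripper":0},{"xyz":[35,-10,0],"turn":0,"gripper":0},{"xyz":[20,-10,0],"turn":0,"gripper":0},{"xyz":[0,0,25],"turn":0,"gripper":0},{"xyz":[0,0,25],"turn":0,"gripper":0},{"xyz":[0,0,0],"turn":0,"gripper":0},{"xyz":[0,0,0],"turn":0,"gripper":0}]'
python3 -m creep '[{"xyz":[0,0,0],"turn":0,"gripper":0},{"xyz":[0,0,0],"turn":0,"gripper":0},{"xyz":[0,0,0],"turn":0,"gripper":0},{"xyz":[0,0,0],"turn":0,"gripper":0},{"xyz":[0,0,0],"turn":0,"gripper":0},{"xyz":[0,0,0],"turn":0,"gripper":0},{"xyz":[0,0,0],"turn":0,"gripper":0},{"xyz":[0,0,0],"turn":0,"gripper":0}]'
python3 - <<'E'
from h import *
legs([[629.6,70.1,126.5]],6.68)
E
```

```text
t: 35.13
ee_pos: [508.5, 15.7, 192.3]
eef_rot: [0.998, 0.058, -0.001, 0.0]
ft_force: [-0.2, -0.1, -2.5]
finger_gap: 25.0
grasp_force: 59.6
t: 35.8
ee_pos: [626.8, 69.6, 141.2]
eef_rot: [0.998, 0.058, -0.003, 0.0]
ft_force: [-0.1, -0.2, -2.5]
finger_gap: 24.8
grasp_force: 59.4
t: 36.47
ee_pos: [628.9, 69.9, 144.0]
eef_rot: [0.998, 0.058, 0.0, -0.0]
ft_force: [-0.0, -0.3, -3.0]
finger_gap: 25.4
grasp_force: 59.5
yaw now 6.68 at [628.9  69.9 144. ]
[629.6  70.1 126.5] shift [ 0.7 -0.1 17.5] rows 0.4
```

```bash

python3 -m creep '[{"xyz":[0.7,-0.1,8],"turn":0,"gripper":0},{"xyz":[0,0,8],"turn":0,"gripper":0},{"xyz":[0,0,1],"turn":0,"gripper":0},{"xyz":[0,0,0],"turn":0,"gripper":0},{"xyz":[0,0,2],"turn":0,"gripper":0},{"xyz":[0,0,0],"turn":0,"gripper":0},{"xyz":[0,0,0],"turn":0,"gripper":0},{"xyz":[0,0,0],"turn":0,"gripper":0}]'
python3 -m creep '[{"xyz":[0,0,2],"turn":0,"gripper":0},{"xyz":[0,0,0],"turn":0,"gripper":0},{"xyz":[0,0,2],"turn":0,"gripper":0},{"xyz":[0,0,0],"turn":0,"gripper":0},{"xyz":[0,0,1],"turn":0,"gripper":0},{"xyz":[0,0,0],"turn":0,"gripper":0},{"xyz":[0,0,0],"turn":0,"gripper":0},{"xyz":[0,0,0],"turn":0,"gripper":0}]'
```

```text
t: 37.13
ee_pos: [629.8, 70.2, 124.9]
eef_rot: [0.998, 0.058, 0.0, -0.0]
ft_force: [3.4, 1.7, -2.9]
finger_gap: 25.4
grasp_force: 59.8
t: 37.8
ee_pos: [630.3, 70.3, 121.8]
eef_rot: [0.998, 0.058, 0.001, 0.0]
ft_force: [-0.6, -0.2, 11.7]
finger_gap: 25.4
grasp_force: 61.6
```

Green is home too (z 121.8, expected 121.7, no side force). I'll release it and remeasure the blue and red caps.

```bash
cat > caps.py <<'E'
from h import *
import sys
C={n:camera(n) for n in("top","side")}
P=dict(cap_red_mid=[438,-251.5,31],cap_blue_mid=[438,-116,-1])
for l in sys.argv[1:]:
    p0=P[l]
    for n in C:
        camera(n)
        for d in outline_of(l,n)[:3]:
            m=d["region"].astype(bool); u,v=pix(C[n],[*p0[:2],25]); q=np.argwhere(m).mean(0)
            if np.hypot(q[1]-u,q[0]-v)<35: print(l,n,*[np.round(x,3) for x in fit([(C[n],m)],CAP,p0)]); break
E
python3 -m creep '[{"xyz":[0,0,-1],"turn":0,"gripper":0},{"xyz":[0,0,0],"turn":0,"gripper":0.5},{"xyz":[0,0,0],"turn":0,"gripper":0.5},{"xyz":[0,0,0],"turn":0,"gripper":0.5},{"xyz":[0,0,0],"turn":0,"gripper":0.5},{"xyz":[0,0,-20],"turn":0,"gripper":0.5},{"xyz":[0,0,-35],"turn":0,"gripper":0.5},{"xyz":[0,0,-25],"turn":0,"gripper":0.5}]'
python3 caps.py cap_blue_mid cap_red_mid
python3 - <<'E'
from h import *
legs([[437.5,-116,200],[437.5,-116,100]],-0.5)
E
```

```text
t: 38.47
ee_pos: [629.3, 70.2, 202.2]
eef_rot: [0.998, 0.058, -0.0, -0.0]
ft_force: [1.7, 1.0, 0.9]
finger_gap: 43.0
grasp_force: 0.0
cap_blue_mid top [ 4.38172e+02 -1.16817e+02  1.71000e-01] 0.02
cap_blue_mid side [ 439.949 -114.71    -2.724] 0.106
cap_red_mid top [ 437.986 -251.505   31.029] 0.011
cap_red_mid side [ 438.664 -253.272   32.078] 0.054
yaw now 6.69 at [629.1  70.1 199.8]
[ 437.5 -116.   200. ] shift [-190.   187.7   -0.2] rows 6.7
[ 437.5 -116.   100. ] shift [  0.   0. 100.] rows 2.5
```

```bash

python3 -m creep '[{"xyz":[0,0,0],"turn":7.1,"gripper":0.6},{"xyz":[-20,20,0],"turn":0,"gripper":0.6},{"xyz":[-28,28,0],"turn":0,"gripper":0.6},{"xyz":[-28,28,0],"turn":0,"gripper":0.6},{"xyz":[-28,28,20],"turn":0,"gripper":0.6},{"xyz":[-28,28,20],"turn":0,"gripper":0.6},{"xyz":[-28,28,20],"turn":0,"gripper":0.6},{"xyz":[-28,28,20],"turn":0,"gripper":0.6}]' 
python3 -m creep '[{"xyz":[-1.5,0,20],"turn":0,"gripper":0.6},{"xyz":[0,0,0],"turn":0,"gripper":0.6},{"xyz":[0,0,0],"turn":0,"gripper":0.6},{"xyz":[0,0,0],"turn":0,"gripper":0.6},{"xyz":[0,0,0],"turn":0,"gripper":0.6},{"xyz":[0,0,0],"turn":0,"gripper":0.6},{"xyz":[0,0,0],"turn":0,"gripper":0.6},{"xyz":[0,0,0],"turn":0,"gripper":0.6}]'
python3 - <<'E'
from h import *
legs([[438,-116.3,21]],-0.5)
E
```

```text
t: 39.63
ee_pos: [445.4, -110.8, 124.8]
eef_rot: [1.0, -0.004, 0.0, 0.0]
ft_force: [0.3, -1.3, -0.1]
finger_gap: 51.1
grasp_force: 0.0
t: 40.3
ee_pos: [446.1, -109.4, 106.1]
eef_rot: [1.0, -0.003, 0.0, 0.0]
ft_force: [-0.3, -0.3, 0.1]
finger_gap: 51.3
grasp_force: 0.0
yaw now -0.37 at [ 446.1 -109.4  106.1]
[ 438.  -116.3   21. ] shift [-8.   7.  85.1] rows 2.1
```

```bash

python3 -m creep '[{"xyz":[-8,7,15],"turn":0,"gripper":0.6},{"xyz":[0,0,30],"turn":0,"gripper":0.6},{"xyz":[0,0,30],"turn":0,"gripper":0.6},{"xyz":[0,0,10],"turn":0,"gripper":0.6},{"xyz":[0,0,0],"turn":0,"gripper":0.6},{"xyz":[0,0,0],"turn":0,"gripper":0.6},{"xyz":[0,0,0],"turn":0,"gripper":0.6},{"xyz":[0,0,0],"turn":0,"gripper":0.6}]' 60
python3 -m creep '[{"xyz":[0,0,0],"turn":0,"gripper":0},{"xyz":[0,0,0],"turn":0,"gripper":0},{"xyz":[0,0,0],"turn":0,"gripper":0},{"xyz":[0,0,0],"turn":0,"gripper":0},{"xyz":[0,0,0],"turn":0,"gripper":0},{"xyz":[0,0,0],"turn":0,"gripper":0},{"xyz":[0,0,0],"turn":0,"gripper":0},{"xyz":[0,0,0],"turn":0,"gripper":0}]'
python3 -m creep '[{"xyz":[0,0,-10],"turn":0,"gripper":0},{"xyz":[0,0,-30],"turn":0,"gripper":0},{"xyz":[0,0,-35],"turn":0,"gripper":0},{"xyz":[0,0,-35],"turn":0,"gripper":0},{"xyz":[0,0,-35],"turn":0,"gripper":0},{"xyz":[0,0,-28],"turn":0,"gripper":0},{"xyz":[0,0,0],"turn":0,"gripper":0},{"xyz":[0,0,0],"turn":0,"gripper":0}]'
python3 - <<'E'
from h import *
print(yaw()); legs([[649.0,-92.8,195],[649,-92.8,130]],6.68)
E
```

```text
t: 40.97
ee_pos: [438.8, -116.9, 22.3]
eef_rot: [1.0, -0.004, 0.001, 0.0]
ft_force: [0.2, -0.4, -0.0]
finger_gap: 51.0
grasp_force: 0.0
t: 41.63
ee_pos: [438.3, -116.8, 21.7]
eef_rot: [1.0, -0.004, 0.001, 0.0]
ft_force: [-1.7, 0.5, 7.2]
finger_gap: 25.2
grasp_force: 59.7
t: 42.3
ee_pos: [438.2, -116.8, 195.5]
eef_rot: [1.0, -0.004, 0.002, 0.0]
ft_force: [-0.1, 0.7, -3.0]
finger_gap: 25.1
grasp_force: 59.7
-0.41235103629867637
yaw now -0.41 at [ 438.2 -116.8  195.5]
[649.  -92.8 195. ] shift [212.2   0.7   0.5] rows 5.3
[649.  -92.8 130. ] shift [ 0.  0. 65.] rows 1.6
```

```bash

python3 -m creep '[{"xyz":[0,0,0],"turn":-7.1,"gripper":0},{"xyz":[22.2,0.7,0],"turn":0,"gripper":0},{"xyz":[30,0,0],"turn":0,"gripper":0},{"xyz":[35,0,0],"turn":0,"gripper":0},{"xyz":[35,0,0],"turn":0,"gripper":0},{"xyz":[35,0,0],"turn":0,"gripper":0},{"xyz":[35,0,0],"turn":0,"gripper":0},{"xyz":[20,0,0],"turn":0,"gripper":0}]'
python3 -m creep '[{"xyz":[0,0,25],"turn":0,"gripper":0},{"xyz":[0,0,25],"turn":0,"gripper":0},{"xyz":[0,0,0],"turn":0,"gripper":0},{"xyz":[0,0,0],"turn":0,"gripper":0},{"xyz":[0,0,0],"turn":0,"gripper":0},{"xyz":[0,0,0],"turn":0,"gripper":0},{"xyz":[0,0,0],"turn":0,"gripper":0},{"xyz":[0,0,0],"turn":0,"gripper":0}]'
python3 - <<'E'
from h import *
legs([[649,-92.8,126.5]],6.68)
E
```

```text
t: 42.97
ee_pos: [650.0, -91.5, 190.8]
eef_rot: [0.998, 0.059, -0.001, -0.001]
ft_force: [-1.4, 0.0, -3.1]
finger_gap: 24.7
grasp_force: 59.5
t: 43.63
ee_pos: [648.8, -92.8, 145.1]
eef_rot: [0.998, 0.058, 0.001, 0.0]
ft_force: [-0.6, -0.1, -1.9]
finger_gap: 25.6
grasp_force: 59.3
yaw now 6.68 at [648.8 -92.8 145.1]
[649.  -92.8 126.5] shift [ 0.2  0.  18.6] rows 0.5
```

```bash

python3 -m creep '[{"xyz":[0.2,0,8],"turn":0,"gripper":0},{"xyz":[0,0,8],"turn":0,"gripper":0},{"xyz":[0,0,2],"turn":0,"gripper":0},{"xyz":[0,0,0],"turn":0,"gripper":0},{"xyz":[0,0,2],"turn":0,"gripper":0},{"xyz":[0,0,0],"turn":0,"gripper":0},{"xyz":[0,0,0],"turn":0,"gripper":0},{"xyz":[0,0,0],"turn":0,"gripper":0}]'
python3 -m creep '[{"xyz":[0,0,2],"turn":0,"gripper":0},{"xyz":[0,0,0],"turn":0,"gripper":0},{"xyz":[0,0,2],"turn":0,"gripper":0},{"xyz":[0,0,0],"turn":0,"gripper":0},{"xyz":[0,0,1],"turn":0,"gripper":0},{"xyz":[0,0,0],"turn":0,"gripper":0},{"xyz":[0,0,0],"turn":0,"gripper":0},{"xyz":[0,0,0],"turn":0,"gripper":0}]'
```

```text
t: 44.3
ee_pos: [648.6, -92.5, 123.7]
eef_rot: [0.998, 0.058, 0.0, -0.0]
ft_force: [1.6, 0.9, -2.5]
finger_gap: 25.2
grasp_force: 59.6
t: 44.97
ee_pos: [648.7, -92.6, 121.8]
eef_rot: [0.998, 0.058, 0.001, 0.0]
ft_force: [-8.3, 0.3, 20.2]
finger_gap: 25.5
grasp_force: 62.6
```

Blue is home (121.8). Red is next.

```bash

python3 -m creep '[{"xyz":[0,0,-1.5],"turn":0,"gripper":0},{"xyz":[0,0,0],"turn":0,"gripper":0.5},{"xyz":[0,0,0],"turn":0,"gripper":0.5},{"xyz":[0,0,0],"turn":0,"gripper":0.5},{"xyz":[0,0,0],"turn":0,"gripper":0.5},{"xyz":[0,0,-20],"turn":0,"gripper":0.5},{"xyz":[0,0,-35],"turn":0,"gripper":0.5},{"xyz":[0,0,-25],"turn":0,"gripper":0.5}]'
python3 caps.py cap_red_mid
python3 -m creep '[{"xyz":[0,0,0],"turn":-6.1,"gripper":0.5},{"xyz":[0,0,0],"turn":-6.1,"gripper":0.5},{"xyz":[0,0,0],"turn":-6.1,"gripper":0.5},{"xyz":[0,0,0],"turn":-6.1,"gripper":0.5},{"xyz":[0,0,0],"turn":0,"gripper":0.6},{"xyz":[0,0,0],"turn":0,"gripper":0.6},{"xyz":[0,0,0],"turn":0,"gripper":0.6},{"xyz":[0,0,0],"turn":0,"gripper":0.6}]'
python3 - <<'E'
from h import *
legs([[438,-251.8,200],[438,-251.8,100]],31.1)
E
```

```text
t: 45.63
ee_pos: [648.4, -92.6, 201.6]
eef_rot: [0.998, 0.058, -0.0, -0.0]
ft_force: [1.4, -0.2, 1.3]
finger_gap: 42.5
grasp_force: 0.0
cap_red_mid side [ 438.321 -251.485   29.442] 0.058
t: 46.6
ee_pos: [648.4, -92.6, 199.7]
eef_rot: [0.964, 0.267, -0.0, -0.0]
ft_force: [-0.2, -0.2, -0.1]
finger_gap: 51.1
grasp_force: 0.0
yaw now 30.94 at [648.4 -92.6 199.7]
[ 438.  -251.8  200. ] shift [-262.3   27.6   -0.3] rows 6.6
[ 438.  -251.8  100. ] shift [  0.   0. 100.] rows 2.5
```

```bash

python3 -m creep '[{"xyz":[-22.3,2.6,0],"turn":0,"gripper":0.6},{"xyz":[-30,3,0],"turn":0,"gripper":0.6},{"xyz":[-30,3,0],"turn":0,"gripper":0.6},{"xyz":[-30,3,0],"turn":0,"gripper":0.6},{"xyz":[-30,3,10],"turn":0,"gripper":0.6},{"xyz":[-30,3,20],"turn":0,"gripper":0.6},{"xyz":[-30,3,20],"turn":0,"gripper":0.6},{"xyz":[-30,3,20],"turn":0,"gripper":0.6}]' 
python3 -m creep '[{"xyz":[-30,4,20],"turn":0,"gripper":0.6},{"xyz":[0,0,10],"turn":0,"gripper":0.6},{"xyz":[0,0,0],"turn":0,"gripper":0.6},{"xyz":[0,0,0],"turn":0,"gripper":0.6},{"xyz":[0,0,0],"turn":0,"gripper":0.6},{"xyz":[0,0,0],"turn":0,"gripper":0.6},{"xyz":[0,0,0],"turn":0,"gripper":0.6},{"xyz":[0,0,0],"turn":0,"gripper":0.6}]'
python3 - <<'E'
from h import *
legs([[438,-251.8,21]],31)
E
```

```text
t: 47.27
ee_pos: [460.7, -233.6, 129.8]
eef_rot: [0.964, 0.267, 0.0, 0.0]
ft_force: [0.7, -0.4, -0.4]
finger_gap: 51.0
grasp_force: 0.0
t: 47.93
ee_pos: [439.0, -251.4, 100.8]
eef_rot: [0.963, 0.268, 0.0, 0.0]
ft_force: [-0.1, -0.1, -0.3]
finger_gap: 51.4
grasp_force: 0.0
yaw now 31.14 at [ 439.  -251.4  100.8]
[ 438.  -251.8   21. ] shift [-1.1 -0.2 79.8] rows 2.0
```

```bash

python3 -m creep '[{"xyz":[-1.5,-0.2,15],"turn":0,"gripper":0.6},{"xyz":[0,0,30],"turn":0,"gripper":0.6},{"xyz":[0,0,30],"turn":0,"gripper":0.6},{"xyz":[0,0,5],"turn":0,"gripper":0.6},{"xyz":[0,0,0],"turn":0,"gripper":0.6},{"xyz":[0,0,0],"turn":0,"gripper":0.6},{"xyz":[0,0,0],"turn":0,"gripper":0.6},{"xyz":[0,0,0],"turn":0,"gripper":0.6}]' 60
python3 -m creep '[{"xyz":[0,0,0],"turn":0,"gripper":0},{"xyz":[0,0,0],"turn":0,"gripper":0},{"xyz":[0,0,0],"turn":0,"gripper":0},{"xyz":[0,0,0],"turn":0,"gripper":0},{"xyz":[0,0,0],"turn":0,"gripper":0},{"xyz":[0,0,0],"turn":0,"gripper":0},{"xyz":[0,0,0],"turn":0,"gripper":0},{"xyz":[0,0,0],"turn":0,"gripper":0}]'
python3 -m creep '[{"xyz":[0,0,-10],"turn":0,"gripper":0},{"xyz":[0,0,-30],"turn":0,"gripper":0},{"xyz":[0,0,-35],"turn":0,"gripper":0},{"xyz":[0,0,-35],"turn":0,"gripper":0},{"xyz":[0,0,-35],"turn":0,"gripper":0},{"xyz":[0,0,-35],"turn":6.1,"gripper":0},{"xyz":[0,0,-10],"turn":6.1,"gripper":0},{"xyz":[0,0,0],"turn":6.1,"gripper":0}]'
python3 -m creep '[{"xyz":[0,0,0],"turn":6.1,"gripper":0},{"xyz":[0,0,0],"turn":0,"gripper":0},{"xyz":[0,0,0],"turn":0,"gripper":0},{"xyz":[0,0,0],"turn":0,"gripper":0},{"xyz":[0,0,0],"turn":0,"gripper":0},{"xyz":[0,0,0],"turn":0,"gripper":0},{"xyz":[0,0,0],"turn":0,"gripper":0},{"xyz":[0,0,0],"turn":0,"gripper":0}]'
python3 - <<'E'
from h import *
print(yaw()); legs([[620.0,151.6,210],[620,151.6,145]],6.68)
E
```

```text
t: 48.6
ee_pos: [438.0, -252.9, 21.9]
eef_rot: [0.963, 0.268, 0.001, 0.001]
ft_force: [0.2, -0.1, -0.6]
finger_gap: 51.3
grasp_force: 0.0
t: 49.27
ee_pos: [437.4, -252.7, 21.2]
eef_rot: [0.963, 0.268, 0.001, 0.001]
ft_force: [-1.0, -0.2, 6.5]
finger_gap: 25.0
grasp_force: 59.9
t: 49.93
ee_pos: [438.1, -252.9, 214.6]
eef_rot: [0.994, 0.109, 0.002, 0.002]
ft_force: [0.3, 0.6, -4.4]
finger_gap: 24.9
grasp_force: 59.8
t: 50.6
ee_pos: [436.7, -252.3, 210.1]
eef_rot: [0.998, 0.059, -0.0, -0.0]
ft_force: [-0.2, -0.4, -3.7]
finger_gap: 25.1
grasp_force: 59.8
6.723109234629798
yaw now 6.72 at [ 436.7 -252.3  210.1]
[620.  151.6 210. ] shift [ 2.290e+02 -3.798e+02  1.000e-01] rows 11.1
[620.  151.6 145. ] shift [ 0.  0. 65.] rows 1.6
```

```bash

python3 -m creep '[{"xyz":[13,-21,0],"turn":0,"gripper":0},{"xyz":[20,-32,0],"turn":0,"gripper":0},{"xyz":[20,-33,0],"turn":0,"gripper":0},{"xyz":[20,-33,0],"turn":0,"gripper":0},{"xyz":[20,-33,0],"turn":0,"gripper":0},{"xyz":[20,-33,0],"turn":0,"gripper":0},{"xyz":[20,-33,0],"turn":0,"gripper":0},{"xyz":[20,-33,0],"turn":0,"gripper":0}]'
python3 -m creep '[{"xyz":[20,-33,0],"turn":0,"gripper":0},{"xyz":[20,-33,0],"turn":0,"gripper":0},{"xyz":[20,-33,0],"turn":0,"gripper":0},{"xyz":[14.8,-29.8,0],"turn":0,"gripper":0},{"xyz":[0,0,25],"turn":0,"gripper":0},{"xyz":[0,0,25],"turn":0,"gripper":0},{"xyz":[0,0,15],"turn":0,"gripper":0},{"xyz":[0,0,0],"turn":0,"gripper":0}]'
python3 -m creep '[{"xyz":[0,0,0],"turn":0,"gripper":0},{"xyz":[0,0,0],"turn":0,"gripper":0},{"xyz":[0,0,0],"turn":0,"gripper":0},{"xyz":[0,0,0],"turn":0,"gripper":0},{"xyz":[0,0,0],"turn":0,"gripper":0},{"xyz":[0,0,0],"turn":0,"gripper":0},{"xyz":[0,0,0],"turn":0,"gripper":0},{"xyz":[0,0,0],"turn":0,"gripper":0}]'
python3 - <<'E'
from h import *
legs([[618.8,151.6,126.5]],6.68)
E
```

```text
t: 51.27
ee_pos: [560.0, 16.5, 210.3]
eef_rot: [0.998, 0.058, 0.0, 0.0]
ft_force: [1.0, -0.3, -3.6]
finger_gap: 25.2
grasp_force: 59.8
t: 51.93
ee_pos: [616.7, 150.7, 140.9]
eef_rot: [0.998, 0.059, -0.003, 0.001]
ft_force: [-0.5, -0.8, -4.1]
finger_gap: 25.1
grasp_force: 59.8
t: 52.6
ee_pos: [618.8, 151.4, 145.4]
eef_rot: [0.998, 0.058, 0.0, 0.0]
ft_force: [-0.3, 0.9, -4.1]
finger_gap: 25.4
grasp_force: 59.8
yaw now 6.68 at [618.8 151.4 145.4]
[618.8 151.6 126.5] shift [-0.  -0.2 18.9] rows 0.5
```

```bash

python3 -m creep '[{"xyz":[0,-0.2,8],"turn":0,"gripper":0},{"xyz":[0,0,8],"turn":0,"gripper":0},{"xyz":[0,0,2],"turn":0,"gripper":0},{"xyz":[0,0,0],"turn":0,"gripper":0},{"xyz":[0,0,2],"turn":0,"gripper":0},{"xyz":[0,0,0],"turn":0,"gripper":0},{"xyz":[0,0,0],"turn":0,"gripper":0},{"xyz":[0,0,0],"turn":0,"gripper":0}]'
python3 -m creep '[{"xyz":[0,0,2],"turn":0,"gripper":0},{"xyz":[0,0,0],"turn":0,"gripper":0},{"xyz":[0,0,2],"turn":0,"gripper":0},{"xyz":[0,0,0],"turn":0,"gripper":0},{"xyz":[0,0,1],"turn":0,"gripper":0},{"xyz":[0,0,0],"turn":0,"gripper":0},{"xyz":[0,0,0],"turn":0,"gripper":0},{"xyz":[0,0,0],"turn":0,"gripper":0}]'
```

```text
t: 53.27
ee_pos: [618.9, 151.7, 125.4]
eef_rot: [0.998, 0.058, 0.0, -0.0]
ft_force: [0.1, -0.7, -3.0]
finger_gap: 25.1
grasp_force: 60.1
t: 53.93
ee_pos: [619.0, 151.7, 121.3]
eef_rot: [0.998, 0.058, 0.0, 0.0]
ft_force: [-2.8, 0.6, 5.7]
finger_gap: 25.2
grasp_force: 61.2
```

Red is home (121.3). I'll release it, back off towards the nose side and look.

```bash

python3 -m creep '[{"xyz":[0,0,-1],"turn":0,"gripper":0},{"xyz":[0,0,0],"turn":0,"gripper":0.5},{"xyz":[0,0,0],"turn":0,"gripper":0.5},{"xyz":[0,0,0],"turn":0,"gripper":0.5},{"xyz":[0,0,0],"turn":0,"gripper":0.5},{"xyz":[0,0,-20],"turn":0,"gripper":0.5},{"xyz":[0,0,-35],"turn":0,"gripper":0.5},{"xyz":[0,0,-35],"turn":0,"gripper":0.5}]'
python3 -m creep '[{"xyz":[-20,-30,0],"turn":0,"gripper":0},{"xyz":[-30,-30,0],"turn":0,"gripper":0},{"xyz":[-30,-30,0],"turn":0,"gripper":0},{"xyz":[-30,-30,0],"turn":0,"gripper":0},{"xyz":[-30,-30,0],"turn":0,"gripper":0},{"xyz":[0,0,0],"turn":0,"gripper":0},{"xyz":[0,0,0],"turn":0,"gripper":0},{"xyz":[0,0,0],"turn":0,"gripper":0}]'
python3 - <<'E'
from h import *
c=camera("top")
a=cv2.resize(c["color"][125:215,205:355],None,fx=5.3,fy=5.3,interpolation=cv2.INTER_CUBIC)[...,::-1]
s=camera("side")
b=cv2.resize(s["color"][165:260,290:390],None,fx=5.3,fy=5.3,interpolation=cv2.INTER_CUBIC)[...,::-1]
cv2.imwrite("pics/t5.png",a)
A=np.radians(6.68);X=np.array([np.cos(A),np.sin(A),0]);Y=np.array([-np.sin(A),np.cos(A),0]);S=np.array([650-1.5,-92.8,0])
for n,q in(("top",c),("side",s)):
    for d in(90,100,110,120): 
        print(n,d,np.round(pix(q,S-Y*d+[0,0,100]),1),np.round(pix(q,S-Y*d+[0,0,113.5]),1))
camera("side");print([(d["p"],np.round(d["centre"],1)) for d in look_for("crank_nose","side")])
cv2.imwrite("pics/s5.png",b)
print(tool()[0])
E
```

```text
t: 54.6
ee_pos: [617.9, 151.3, 211.1]
eef_rot: [0.998, 0.058, -0.001, 0.0]
ft_force: [0.7, 0.9, 0.3]
finger_gap: 42.6
grasp_force: 0.0
t: 55.27
ee_pos: [465.0, 282.1, 211.4]
eef_rot: [0.998, 0.058, 0.0, 0.0]
ft_force: [-0.1, -0.7, -0.3]
finger_gap: 0.2
grasp_force: 0.0
top 90 [357.5 153.9] [358.3 152.8]
top 100 [361.2 153.3] [362.  152.2]
top 110 [364.9 152.8] [365.8 151.7]
top 120 [368.6 152.3] [369.6 151.2]
side 90 [365.  239.9] [365.1 233.5]
side 100 [366.7 242.1] [366.9 235.5]
side 110 [368.5 244.2] [368.8 237.7]
side 120 [370.4 246.4] [370.6 239.8]
[(0.82, array([ 655.1, -138.4,  104.3])), (0.52, array([624. , -25.1, 131. ]))]
[465.60487375 281.40020191 210.93613115]
```

View pics/t5.png

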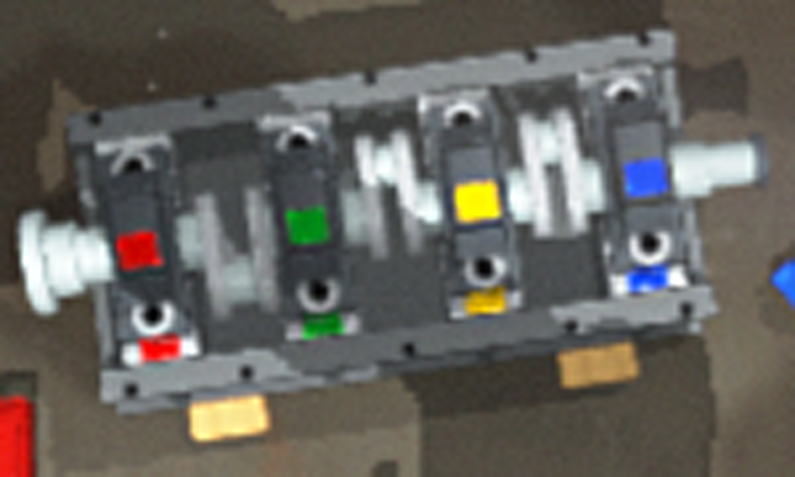

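View pics/s5.png

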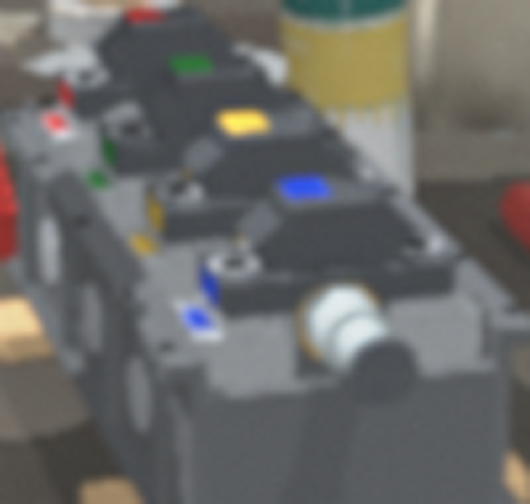

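All four caps sit level on their own saddles, marked ends over marked ends: red (140,250)/(160,350), green (308,226)/(323,325), yellow (478,202)/(487,300), blue (646,178)/(648,280). The nose's free end is at crop (765,158), about 67 mm from the blue saddle. I'll push it there.

```bash

python3 - <<'E'
from h import *
legs([[661.9,-207,200],[661.9,-207,97]],6.68)
E
python3 -m creep '[{"xyz":[5,20,0],"turn":0,"gripper":0},{"xyz":[9,33,0],"turn":0,"gripper":0},{"xyz":[9,33,0],"turn":0,"gripper":0},{"xyz":[9,33,0],"turn":0,"gripper":0},{"xyz":[9,33,0],"turn":0,"gripper":0},{"xyz":[9,33,0],"turn":0,"gripper":0},{"xyz":[9,33,0],"turn":0,"gripper":0},{"xyz":[9,33,0],"turn":0,"gripper":0}]'
python3 -m creep '[{"xyz":[9,33,0],"turn":0,"gripper":0},{"xyz":[9,33,0],"turn":0,"gripper":0},{"xyz":[9,33,0],"turn":0,"gripper":0},{"xyz":[9,33,0],"turn":0,"gripper":0},{"xyz":[9,33,0],"turn":0,"gripper":0},{"xyz":[9,33,0],"turn":0,"gripper":0},{"xyz":[9,33,0],"turn":0,"gripper":0},{"xyz":[9,25,0],"turn":0,"gripper":0}]'
python3 -m creep '[{"xyz":[0,0,0],"turn":0,"gripper":0},{"xyz":[0,0,0],"turn":0,"gripper":0},{"xyz":[0,0,0],"turn":0,"gripper":0},{"xyz":[0,0,0],"turn":0,"gripper":0},{"xyz":[0,0,0],"turn":0,"gripper":0},{"xyz":[0,0,0],"turn":0,"gripper":0},{"xyz":[0,0,0],"turn":0,"gripper":0},{"xyz":[0,0,0],"turn":0,"gripper":0}]'
python3 - <<'E'
from h import *
legs([[661.9,-207,97]],6.68)
E
```

```text
yaw now 6.56 at [465.6 281.4 210.9]
[ 661.9 -207.   200. ] shift [138.1 507.9  10.9] rows 13.2
[ 661.9 -207.    97. ] shift [  0.   0. 103.] rows 2.6
t: 56.13
ee_pos: [562.1, 38.4, 211.1]
eef_rot: [0.998, 0.058, -0.0, 0.0]
ft_force: [0.0, 0.2, -0.5]
finger_gap: -0.0
grasp_force: 0.0
t: 56.8
ee_pos: [662.6, -209.7, 210.4]
eef_rot: [0.998, 0.056, -0.001, 0.001]
ft_force: [0.7, -0.4, 0.2]
finger_gap: 0.1
grasp_force: 0.0
t: 57.47
ee_pos: [662.7, -204.4, 211.5]
eef_rot: [0.998, 0.059, 0.0, 0.0]
ft_force: [-0.3, -0.3, -0.2]
finger_gap: -0.0
grasp_force: 0.0
yaw now 6.72 at [ 662.7 -204.4  211.5]
[ 661.9 -207.    97. ] shift [ -1.1   2.4 114.5] rows 2.9
```

```bash

python3 -m creep '[{"xyz":[-1,0,24],"turn":0,"gripper":0},{"xyz":[0,0,30],"turn":0,"gripper":0},{"xyz":[0,0,30],"turn":0,"gripper":0},{"xyz":[0,0,30],"turn":0,"gripper":0},{"xyz":[0,0,0],"turn":0,"gripper":0},{"xyz":[0,-10,0],"turn":0,"gripper":0},{"xyz":[0,-10,0],"turn":0,"gripper":0},{"xyz":[0,0,0],"turn":0,"gripper":0}]'
python3 -m creep '[{"xyz":[0,0,0],"turn":0,"gripper":0},{"xyz":[0,0,0],"turn":0,"gripper":0},{"xyz":[0,-2,0],"turn":0,"gripper":0},{"xyz":[0,-2,0],"turn":0,"gripper":0},{"xyz":[0,-2,0],"turn":0,"gripper":0},{"xyz":[0,-2,0],"turn":0,"gripper":0},{"xyz":[0,0,0],"turn":0,"gripper":0},{"xyz":[0,0,0],"turn":0,"gripper":0}]'
python3 -m creep '[{"xyz":[0,-2,0],"turn":0,"gripper":0},{"xyz":[0,0,0],"turn":0,"gripper":0},{"xyz":[0,-2,0],"turn":0,"gripper":0},{"xyz":[0,0,0],"turn":0,"gripper":0},{"xyz":[0,-2,0],"turn":0,"gripper":0},{"xyz":[0,0,0],"turn":0,"gripper":0},{"xyz":[0,0,0],"turn":0,"gripper":0},{"xyz":[0,0,0],"turn":0,"gripper":0}]'
```

```text
t: 58.13
ee_pos: [661.1, -181.2, 100.1]
eef_rot: [0.998, 0.06, 0.002, -0.0]
ft_force: [-0.0, 0.7, 0.1]
finger_gap: -0.1
grasp_force: 0.0
t: 58.8
ee_pos: [658.5, -176.9, 97.1]
eef_rot: [0.998, 0.058, -0.0, -0.0]
ft_force: [-0.1, -0.5, 0.5]
finger_gap: -0.2
grasp_force: 0.0
t: 59.47
ee_pos: [657.8, -171.7, 97.2]
eef_rot: [0.998, 0.058, 0.0, 0.0]
ft_force: [1.2, -2.8, -1.0]
finger_gap: -0.1
grasp_force: 1.5
```

```bash

python3 -m creep '[{"xyz":[0,-2,0],"turn":0,"gripper":0},{"xyz":[0,0,0],"turn":0,"gripper":0},{"xyz":[0,-1,0],"turn":0,"gripper":0},{"xyz":[0,0,0],"turn":0,"gripper":0},{"xyz":[0,0,0],"turn":0,"gripper":0},{"xyz":[0,0,0],"turn":0,"gripper":0},{"xyz":[0,0,0],"turn":0,"gripper":0},{"xyz":[0,0,0],"turn":0,"gripper":0}]'
python3 -m creep '[{"xyz":[0,-2,0],"turn":0,"gripper":0},{"xyz":[0,0,0],"turn":0,"gripper":0},{"xyz":[0,-1,0],"turn":0,"gripper":0},{"xyz":[0,0,0],"turn":0,"gripper":0},{"xyz":[0,0,0],"turn":0,"gripper":0},{"xyz":[0,0,0],"turn":0,"gripper":0},{"xyz":[0,0,0],"turn":0,"gripper":0},{"xyz":[0,0,0],"turn":0,"gripper":0}]'
python3 -m creep '[{"xyz":[0,-2,0],"turn":0,"gripper":0},{"xyz":[0,0,0],"turn":0,"gripper":0},{"xyz":[0,-1,0],"turn":0,"gripper":0},{"xyz":[0,0,0],"turn":0,"gripper":0},{"xyz":[0,0,0],"turn":0,"gripper":0},{"xyz":[0,0,0],"turn":0,"gripper":0},{"xyz":[0,0,0],"turn":0,"gripper":0},{"xyz":[0,0,0],"turn":0,"gripper":0}]'
```

```text
t: 60.13
ee_pos: [657.4, -168.3, 97.2]
eef_rot: [0.998, 0.058, -0.0, 0.0]
ft_force: [1.2, -3.6, -1.3]
finger_gap: -0.0
grasp_force: 2.0
t: 60.8
ee_pos: [657.3, -167.9, 97.3]
eef_rot: [0.998, 0.057, 0.0, 0.001]
ft_force: [3.4, -9.8, -2.8]
finger_gap: 0.1
grasp_force: 5.1
t: 61.47
ee_pos: [657.2, -167.7, 97.4]
eef_rot: [0.998, 0.056, 0.001, 0.003]
ft_force: [7.0, -16.2, -5.0]
finger_gap: 0.4
grasp_force: 8.5
```

The crank is at its end stop: force rises to 16 N with no further travel at y −167.7. I'll back off and go to the gauge.

```bash

python3 -m creep '[{"xyz":[0,10,0],"turn":0,"gripper":0},{"xyz":[0,20,0],"turn":0,"gripper":0},{"xyz":[0,20,-20],"turn":0,"gripper":0},{"xyz":[0,0,-30],"turn":0,"gripper":0},{"xyz":[0,0,-35],"turn":0,"gripper":0.4},{"xyz":[0,0,-25],"turn":6.9,"gripper":0.4},{"xyz":[0,0,0],"turn":6.9,"gripper":0.4},{"xyz":[0,0,0],"turn":6.9,"gripper":0.4}]'
python3 - <<'E'
from h import *
c=camera("top");s=camera("side")
print("handle top est",world(c,416.8,176.7,129))
V=[]
for n,q in(("top",c),("side",s)):
    h=hsv(q); b=(h[...,0]>9)&(h[...,0]<19)&(h[...,1]>95)&(h[...,2]>75)
    m=roi(b,q,[597,-339,25],34)
    m=cv2.morphologyEx(m.astype(np.uint8),cv2.MORPH_OPEN,np.ones((3,3)))
    camera(n); r=outline_of("gauge_grip",n); print(n,[(round(float(d["p"]),2),int(d["region"].sum()),np.argwhere(d["region"]).mean(0).round(1)) for d in r])
    for d in r[:1]:
        H=[box(-10,10,-7,7,44,129)]
        print(n,"handle fit",fit([(q,d["region"])],H,[597,-339,-14]))
save(s,"s6.png",(310,240,390,350),5)
legs([[597,-339,185]],-14)
E
```

```text
t: 62.13
ee_pos: [663.7, -210.5, 209.8]
eef_rot: [0.992, -0.124, 0.002, -0.001]
ft_force: [-0.3, 0.5, -0.9]
finger_gap: 34.0
grasp_force: 0.0
handle top est [ 588.89233825 -327.49028897  129.        ]
top []
side [(0.78, 626, array([289.8, 349.1]))]
side handle fit (array([ 597.22020914, -340.66610392,  -11.95660211]), np.float64(0.010713700205087662))
yaw now -13.79 at [ 662.4 -211.3  206.7]
[ 597. -339.  185.] shift [-32.5 139.7  21.7] rows 3.6
```

View pics/s6.png

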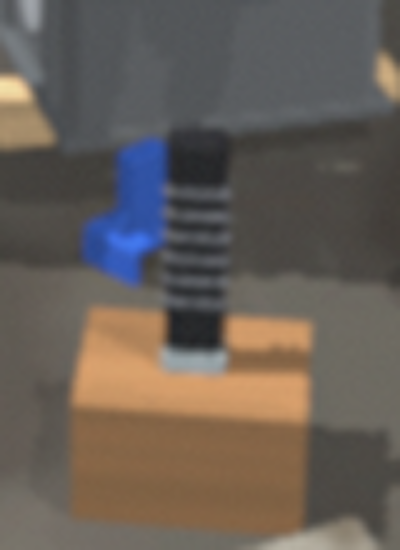

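The gauge stands upright in the middle of its block: shoulder collar at (195,360), handle top at (198,135) in the crop. This is the only black gauge handle in view, and the blue guard behind it is a look-alike to leave alone.

```bash

python3 -m creep '[{"xyz":[-6,24,0],"turn":0,"gripper":0.4},{"xyz":[-7,30,5],"turn":0,"gripper":0.4},{"xyz":[-7,30,5],"turn":0,"gripper":0.4},{"xyz":[-7,30,6],"turn":0,"gripper":0.4},{"xyz":[-5.5,26,6],"turn":0,"gripper":0.4},{"xyz":[0,0,0],"turn":0,"gripper":0.4},{"xyz":[0,0,0],"turn":0,"gripper":0.4},{"xyz":[0,0,0],"turn":0,"gripper":0.4}]'
python3 -m creep '[{"xyz":[0,0,0],"turn":0,"gripper":0.4},{"xyz":[0,0,0],"turn":0,"gripper":0.4},{"xyz":[0,0,0],"turn":0,"gripper":0.4},{"xyz":[0,0,0],"turn":0,"gripper":0.4},{"xyz":[0,0,0],"turn":0,"gripper":0.4},{"xyz":[0,0,0],"turn":0,"gripper":0.4},{"xyz":[0,0,0],"turn":0,"gripper":0.4},{"xyz":[0,0,0],"turn":0,"gripper":0.4}]'
python3 - <<'E'
from h import *
legs([[597,-339.7,92]],-14)
E
```

```text
t: 63.1
ee_pos: [597.4, -339.2, 185.0]
eef_rot: [0.993, -0.121, -0.0, -0.001]
ft_force: [0.6, 0.8, 0.2]
finger_gap: 33.9
grasp_force: 0.0
t: 63.77
ee_pos: [597.1, -339.9, 185.2]
eef_rot: [0.993, -0.122, 0.0, -0.0]
ft_force: [-1.1, 0.1, 0.0]
finger_gap: 34.4
grasp_force: 0.0
yaw now -14.01 at [ 597.1 -339.9  185.2]
[ 597.  -339.7   92. ] shift [-0.2 -0.1 93.2] rows 2.3
```

```bash

python3 -m creep '[{"xyz":[0,0,20],"turn":0,"gripper":0.4},{"xyz":[0,0,30],"turn":0,"gripper":0.4},{"xyz":[0,0,30],"turn":0,"gripper":0.4},{"xyz":[0,0,13],"turn":0,"gripper":0.4},{"xyz":[0,0,0],"turn":0,"gripper":0.4},{"xyz":[0,0,0],"turn":0,"gripper":0.4},{"xyz":[0,0,0],"turn":0,"gripper":0.4},{"xyz":[0,0,0],"turn":0,"gripper":0.4}]' 40
python3 -m creep '[{"xyz":[0,0,0],"turn":0,"gripper":0},{"xyz":[0,0,0],"turn":0,"gripper":0},{"xyz":[0,0,0],"turn":0,"gripper":0},{"xyz":[0,0,0],"turn":0,"gripper":0},{"xyz":[0,0,0],"turn":0,"gripper":0},{"xyz":[0,0,0],"turn":0,"gripper":0},{"xyz":[0,0,0],"turn":0,"gripper":0},{"xyz":[0,0,0],"turn":0,"gripper":0}]'
python3 -m creep '[{"xyz":[0,0,-10],"turn":0,"gripper":0},{"xyz":[0,0,-20],"turn":0,"gripper":0},{"xyz":[0,0,-30],"turn":0,"gripper":0},{"xyz":[0,0,-35],"turn":0,"gripper":0},{"xyz":[0,0,-35],"turn":0,"gripper":0},{"xyz":[0,0,-35],"turn":-6.9,"gripper":0},{"xyz":[0,0,-20],"turn":-6.9,"gripper":0},{"xyz":[0,0,0],"turn":-6.9,"gripper":0}]'
python3 -m creep '[{"xyz":[0,0,0],"turn":0,"gripper":0},{"xyz":[0,0,0],"turn":0,"gripper":0},{"xyz":[0,0,0],"turn":0,"gripper":0},{"xyz":[0,0,0],"turn":0,"gripper":0},{"xyz":[0,0,0],"turn":0,"gripper":0},{"xyz":[0,0,0],"turn":0,"gripper":0},{"xyz":[0,0,0],"turn":0,"gripper":0},{"xyz":[0,0,0],"turn":0,"gripper":0}]'
python3 - <<'E'
from h import *
A=np.radians(6.68);X=np.array([np.cos(A),np.sin(A),0]);Y=np.array([-np.sin(A),np.cos(A),0])
G=np.array([629.6,70.2,0]); T=G-34*X+21.25*Y; print(T)
legs([[T[0],T[1],277],[T[0],T[1],205]],6.68)
E
```

```text
t: 64.43
ee_pos: [598.3, -340.4, 94.5]
eef_rot: [0.993, -0.122, 0.002, 0.001]
ft_force: [0.3, 0.4, 0.1]
finger_gap: 34.5
grasp_force: 0.0
t: 65.1
ee_pos: [597.8, -340.2, 93.6]
eef_rot: [0.993, -0.122, 0.001, 0.0]
ft_force: [-0.4, 0.3, 6.7]
finger_gap: 13.6
grasp_force: 42.1
t: 65.77
ee_pos: [598.7, -340.5, 284.2]
eef_rot: [0.998, 0.061, 0.004, 0.002]
ft_force: [0.8, -0.5, -0.9]
finger_gap: 13.5
grasp_force: 41.2
t: 66.43
ee_pos: [597.1, -339.8, 277.0]
eef_rot: [0.998, 0.058, -0.0, -0.0]
ft_force: [-0.3, -0.3, -1.1]
finger_gap: 13.3
grasp_force: 41.2
[593.35892928  87.35072281   0.        ]
yaw now 6.66 at [ 597.1 -339.8  277. ]
[593.4  87.4 277. ] shift [  46.  -424.7   -0. ] rows 10.7
[593.4  87.4 205. ] shift [ 0.  0. 72.] rows 1.8
```

```bash

python3 -m creep '[{"xyz":[2,-18,0],"turn":0,"gripper":0},{"xyz":[3,-28,0],"turn":0,"gripper":0},{"xyz":[3.4,-32,0],"turn":0,"gripper":0},{"xyz":[3.4,-32,0],"turn":0,"gripper":0},{"xyz":[3.4,-32,0],"turn":0,"gripper":0},{"xyz":[3.4,-32,0],"turn":0,"gripper":0},{"xyz":[3.4,-32,0],"turn":0,"gripper":0},{"xyz":[3.4,-32,0],"turn":0,"gripper":0}]'
python3 -m creep '[{"xyz":[3.4,-32,0],"turn":0,"gripper":0},{"xyz":[3.4,-32,0],"turn":0,"gripper":0},{"xyz":[3.4,-32,0],"turn":0,"gripper":0},{"xyz":[3.4,-32,0],"turn":0,"gripper":0},{"xyz":[3.4,-32,0],"turn":0,"gripper":0},{"xyz":[3.4,-24,20],"turn":0,"gripper":0},{"xyz":[3.4,-3,20],"turn":0,"gripper":0},{"xyz":[0,0,20],"turn":0,"gripper":0}]'
python3 -m creep '[{"xyz":[0,0,0],"turn":0,"gripper":0},{"xyz":[0,0,0],"turn":0,"gripper":0},{"xyz":[0,0,0],"turn":0,"gripper":0},{"xyz":[0,0,0],"turn":0,"gripper":0},{"xyz":[0,0,0],"turn":0,"gripper":0},{"xyz":[0,0,0],"turn":0,"gripper":0},{"xyz":[0,0,0],"turn":0,"gripper":0},{"xyz":[0,0,0],"turn":0,"gripper":0}]'
python3 - <<'E'
from h import *
legs([[593.4,87.4,208]],6.68)
s=camera("side");c=camera("top");save(s,"s7.png",(270,110,390,240),4.6)
E
```

```text
t: 67.1
ee_pos: [594.4, -99.0, 277.4]
eef_rot: [0.998, 0.058, 0.0, 0.0]
ft_force: [0.9, -0.4, -1.1]
finger_gap: 13.6
grasp_force: 41.2
t: 67.77
ee_pos: [596.6, 91.2, 217.0]
eef_rot: [0.998, 0.06, 0.001, -0.001]
ft_force: [0.4, -1.0, -1.5]
finger_gap: 13.8
grasp_force: 41.1
t: 68.43
ee_pos: [596.6, 87.9, 217.6]
eef_rot: [0.998, 0.058, 0.0, -0.0]
ft_force: [-0.9, 0.3, -1.6]
finger_gap: 13.4
grasp_force: 41.1
yaw now 6.68 at [596.6  87.9 217.6]
[593.4  87.4 208. ] shift [-3.2  0.1  9.6] rows 0.3
```

View pics/s7.png

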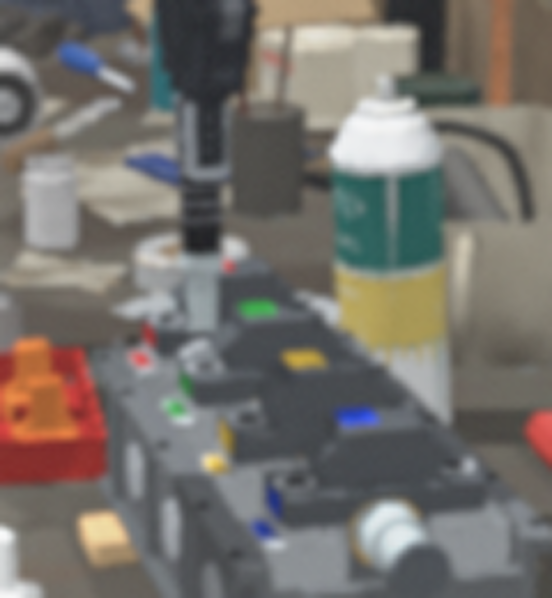

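The gauge hangs upright over the green cap's marked foot, just behind it on the flange side, with the blade tip at about (200,325). I'm lowering it by feel.

```bash

python3 -m creep '[{"xyz":[-3.2,0.1,5],"turn":0,"gripper":0},{"xyz":[0,0,5],"turn":0,"gripper":0},{"xyz":[0,0,0],"turn":0,"gripper":0},{"xyz":[0,0,0],"turn":0,"gripper":0},{"xyz":[0,0,0],"turn":0,"gripper":0},{"xyz":[0,0,3],"turn":0,"gripper":0},{"xyz":[0,0,0],"turn":0,"gripper":0},{"xyz":[0,0,0],"turn":0,"gripper":0}]'
python3 -m creep '[{"xyz":[0,0,3],"turn":0,"gripper":0},{"xyz":[0,0,0],"turn":0,"gripper":0},{"xyz":[0,0,2],"turn":0,"gripper":0},{"xyz":[0,0,0],"turn":0,"gripper":0},{"xyz":[0,0,2],"turn":0,"gripper":0},{"xyz":[0,0,0],"turn":0,"gripper":0},{"xyz":[0,0,0],"turn":0,"gripper":0},{"xyz":[0,0,0],"turn":0,"gripper":0}]'
```

```text
t: 69.2
ee_pos: [593.3, 87.5, 204.0]
eef_rot: [0.998, 0.058, -0.0, -0.0]
ft_force: [-0.6, -0.0, -1.0]
finger_gap: 13.4
grasp_force: 41.1
t: 69.87
ee_pos: [593.3, 87.5, 197.2]
eef_rot: [0.998, 0.058, -0.0, -0.0]
ft_force: [-0.0, -0.7, -1.6]
finger_gap: 13.6
grasp_force: 41.1
```

```bash

python3 -m creep '[{"xyz":[0,0,4],"turn":0,"gripper":0},{"xyz":[0,0,4],"turn":0,"gripper":0},{"xyz":[0,0,4],"turn":0,"gripper":0},{"xyz":[0,0,4],"turn":0,"gripper":0},{"xyz":[0,0,4],"turn":0,"gripper":0},{"xyz":[0,0,2],"turn":0,"gripper":0},{"xyz":[0,0,0],"turn":0,"gripper":0},{"xyz":[0,0,0],"turn":0,"gripper":0}]'
python3 -m creep '[{"xyz":[0,0,2],"turn":0,"gripper":0},{"xyz":[0,0,0],"turn":0,"gripper":0},{"xyz":[0,0,2],"turn":0,"gripper":0},{"xyz":[0,0,0],"turn":0,"gripper":0},{"xyz":[0,0,1.5],"turn":0,"gripper":0},{"xyz":[0,0,0],"turn":0,"gripper":0},{"xyz":[0,0,0],"turn":0,"gripper":0},{"xyz":[0,0,0],"turn":0,"gripper":0}]'
```

```text
t: 70.53
ee_pos: [593.3, 87.5, 175.1]
eef_rot: [0.998, 0.058, -0.0, -0.0]
ft_force: [0.0, -0.1, -0.1]
finger_gap: 13.5
grasp_force: 41.1
t: 71.2
ee_pos: [593.9, 87.7, 171.4]
eef_rot: [0.998, 0.058, 0.001, 0.0]
ft_force: [-3.4, 0.6, 10.9]
finger_gap: 13.3
grasp_force: 42.9
```

The shoulder meets the cap at z 171.4 with 11 N, blade fully in. Now I'll draw it up and return it to the block.

```bash

python3 -m creep '[{"xyz":[0,0,0],"turn":0,"gripper":0},{"xyz":[0,0,0],"turn":0,"gripper":0},{"xyz":[0,0,0],"turn":0,"gripper":0},{"xyz":[0,0,-3],"turn":0,"gripper":0},{"xyz":[0,0,-10],"turn":0,"gripper":0},{"xyz":[0,0,-20],"turn":0,"gripper":0},{"xyz":[0,0,-25],"turn":0,"gripper":0},{"xyz":[0,0,-25],"turn":0,"gripper":0}]'
python3 -m creep '[{"xyz":[0,0,-22],"turn":0,"gripper":0},{"xyz":[0,0,0],"turn":0,"gripper":0},{"xyz":[-2,20,0],"turn":0,"gripper":0},{"xyz":[-3.4,32,0],"turn":0,"gripper":0},{"xyz":[-3.4,32,0],"turn":0,"gripper":0},{"xyz":[-3.4,32,0],"turn":0,"gripper":0},{"xyz":[-3.4,32,0],"turn":0,"gripper":0},{"xyz":[-3.4,32,0],"turn":0,"gripper":0}]'
python3 -m creep '[{"xyz":[-3.4,32,0],"turn":0,"gripper":0},{"xyz":[-3.4,32,0],"turn":0,"gripper":0},{"xyz":[-3.4,32,0],"turn":0,"gripper":0},{"xyz":[-3.4,32,0],"turn":0,"gripper":0},{"xyz":[-3.4,32,0],"turn":0,"gripper":0},{"xyz":[-3.4,32,0],"turn":0,"gripper":0},{"xyz":[-3,32,0],"turn":0,"gripper":0},{"xyz":[-3,20,0],"turn":0,"gripper":0}]'
python3 -m creep '[{"xyz":[0,0,0],"turn":6.9,"gripper":0},{"xyz":[0,0,0],"turn":6.9,"gripper":0},{"xyz":[0,0,0],"turn":6.9,"gripper":0},{"xyz":[0,0,0],"turn":0,"gripper":0},{"xyz":[0,0,0],"turn":0,"gripper":0},{"xyz":[0,0,0],"turn":0,"gripper":0},{"xyz":[0,0,0],"turn":0,"gripper":0},{"xyz":[0,0,0],"turn":0,"gripper":0}]'
python3 - <<'E'
from h import *
legs([[597.7,-340.2,145]],-14.0)
E
```

```text
t: 71.87
ee_pos: [592.9, 87.4, 253.7]
eef_rot: [0.998, 0.058, -0.001, -0.0]
ft_force: [0.7, 0.0, -0.7]
finger_gap: 13.5
grasp_force: 41.1
t: 72.53
ee_pos: [595.1, -95.0, 274.6]
eef_rot: [0.998, 0.058, -0.0, -0.0]
ft_force: [0.4, -0.2, -0.6]
finger_gap: 13.7
grasp_force: 41.1
t: 73.2
ee_pos: [596.5, -343.0, 273.9]
eef_rot: [0.998, 0.057, -0.001, 0.0]
ft_force: [-0.3, -0.6, -1.2]
finger_gap: 13.5
grasp_force: 41.2
t: 73.87
ee_pos: [597.6, -338.8, 274.7]
eef_rot: [0.993, -0.121, -0.0, -0.0]
ft_force: [-0.4, 0.3, -1.1]
finger_gap: 13.4
grasp_force: 41.2
yaw now -13.90 at [ 597.6 -338.8  274.7]
[ 597.7 -340.2  145. ] shift [  0.5   1.3 129.7] rows 3.2
```

```bash

python3 -m creep '[{"xyz":[0.5,1.3,25],"turn":0,"gripper":0},{"xyz":[0,0,35],"turn":0,"gripper":0},{"xyz":[0,0,35],"turn":0,"gripper":0},{"xyz":[0,0,34.7],"turn":0.1,"gripper":0},{"xyz":[0,0,0],"turn":0,"gripper":0},{"xyz":[0,0,0],"turn":0,"gripper":0},{"xyz":[0,0,0],"turn":0,"gripper":0},{"xyz":[0,0,0],"turn":0,"gripper":0}]'
python3 -m creep '[{"xyz":[0,0,5],"turn":0,"gripper":0},{"xyz":[0,0,5],"turn":0,"gripper":0},{"xyz":[0,0,5],"turn":0,"gripper":0},{"xyz":[0,0,3],"turn":0,"gripper":0},{"xyz":[0,0,3],"turn":0,"gripper":0},{"xyz":[0,0,2],"turn":0,"gripper":0},{"xyz":[0,0,0],"turn":0,"gripper":0},{"xyz":[0,0,0],"turn":0,"gripper":0}]'
python3 - <<'E'
from h import *
legs([[597.7,-340.2,94]],-14.0)
E
```

```text
t: 74.53
ee_pos: [599.3, -341.0, 148.3]
eef_rot: [0.992, -0.123, 0.002, 0.001]
ft_force: [-0.1, -0.0, -0.5]
finger_gap: 13.4
grasp_force: 41.1
t: 75.2
ee_pos: [597.8, -340.2, 121.9]
eef_rot: [0.992, -0.123, -0.0, -0.0]
ft_force: [-0.6, 0.4, -0.7]
finger_gap: 13.5
grasp_force: 41.1
yaw now -14.11 at [ 597.8 -340.2  121.9]
[ 597.7 -340.2   94. ] shift [-0.1 -0.  27.9] rows 0.7
```

Tip at z 38, inside the slot with no force. Continuing down until the shoulder rests.

```bash

python3 -m creep '[{"xyz":[0,0,5],"turn":0,"gripper":0},{"xyz":[0,0,5],"turn":0,"gripper":0},{"xyz":[0,0,5],"turn":0,"gripper":0},{"xyz":[0,0,5],"turn":0,"gripper":0},{"xyz":[0,0,5],"turn":0,"gripper":0},{"xyz":[0,0,2],"turn":0,"gripper":0},{"xyz":[0,0,0],"turn":0,"gripper":0},{"xyz":[0,0,0],"turn":0,"gripper":0}]'
python3 -m creep '[{"xyz":[0,0,1.5],"turn":0,"gripper":0},{"xyz":[0,0,0],"turn":0,"gripper":0},{"xyz":[0,0,1],"turn":0,"gripper":0},{"xyz":[0,0,0],"turn":0,"gripper":0},{"xyz":[0,0,0],"turn":0,"gripper":0},{"xyz":[0,0,0],"turn":0,"gripper":0},{"xyz":[0,0,0],"turn":0,"gripper":0},{"xyz":[0,0,0],"turn":0,"gripper":0}]'
```

```text
t: 75.87
ee_pos: [597.8, -340.3, 94.9]
eef_rot: [0.992, -0.123, -0.0, -0.0]
ft_force: [0.1, -1.2, -0.7]
finger_gap: 13.3
grasp_force: 41.3
t: 76.53
ee_pos: [598.1, -340.4, 93.6]
eef_rot: [0.992, -0.123, 0.0, 0.0]
ft_force: [-1.5, 0.8, 5.5]
finger_gap: 13.8
grasp_force: 42.2
```

```bash

python3 -m creep '[{"xyz":[0,0,-1],"turn":0,"gripper":0},{"xyz":[0,0,0],"turn":0,"gripper":0.4},{"xyz":[0,0,0],"turn":0,"gripper":0.4},{"xyz":[0,0,0],"turn":0,"gripper":0.4},{"xyz":[0,0,0],"turn":0,"gripper":0.4},{"xyz":[0,0,-20],"turn":0,"gripper":0.4},{"xyz":[0,0,-35],"turn":0,"gripper":0.4},{"xyz":[0,0,-35],"turn":0,"gripper":0.4}]'
python3 -m creep '[{"xyz":[0,0,-30],"turn":0,"gripper":0.4},{"xyz":[-20,20,0],"turn":0,"gripper":0.4},{"xyz":[-25,25,0],"turn":0,"gripper":0.4},{"xyz":[-25,25,0],"turn":0,"gripper":0.4},{"xyz":[-25,25,0],"turn":0,"gripper":0.4},{"xyz":[0,0,0],"turn":0,"gripper":0.4},{"xyz":[0,0,0],"turn":0,"gripper":0.4},{"xyz":[0,0,0],"turn":0,"gripper":0.4}]'
python3 - <<'E'
from h import *
c=camera("top");s=camera("side")
a=cv2.resize(c["color"][105:295,140:450],(800,490),interpolation=cv2.INTER_CUBIC);cv2.imwrite("pics/t8.png",a[...,::-1])
save(s,"s8.png",(180,150,440,345),3.07)
E
```

```text
t: 77.2
ee_pos: [596.9, -339.8, 183.1]
eef_rot: [0.992, -0.123, -0.001, -0.001]
ft_force: [1.8, -1.1, 1.1]
finger_gap: 34.7
grasp_force: 0.0
t: 77.87
ee_pos: [482.8, -409.0, 213.6]
eef_rot: [0.992, -0.123, 0.0, -0.0]
ft_force: [0.9, 0.8, 0.3]
finger_gap: 34.0
grasp_force: 0.0
```

View pics/t8.png

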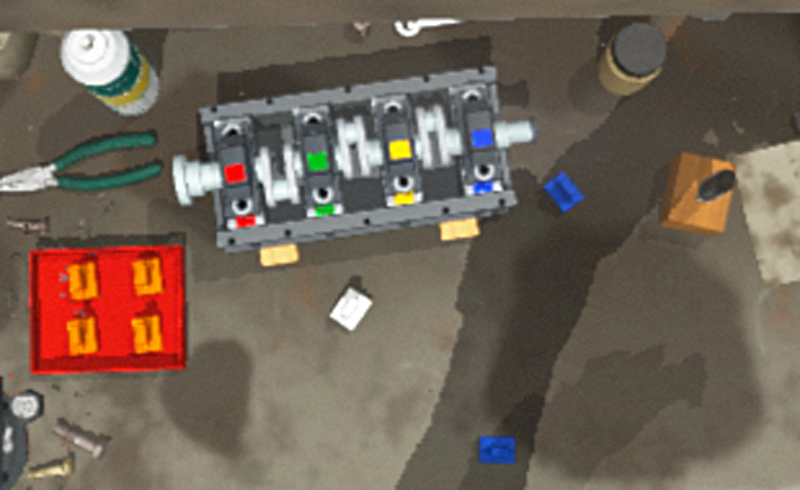

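View pics/s8.png

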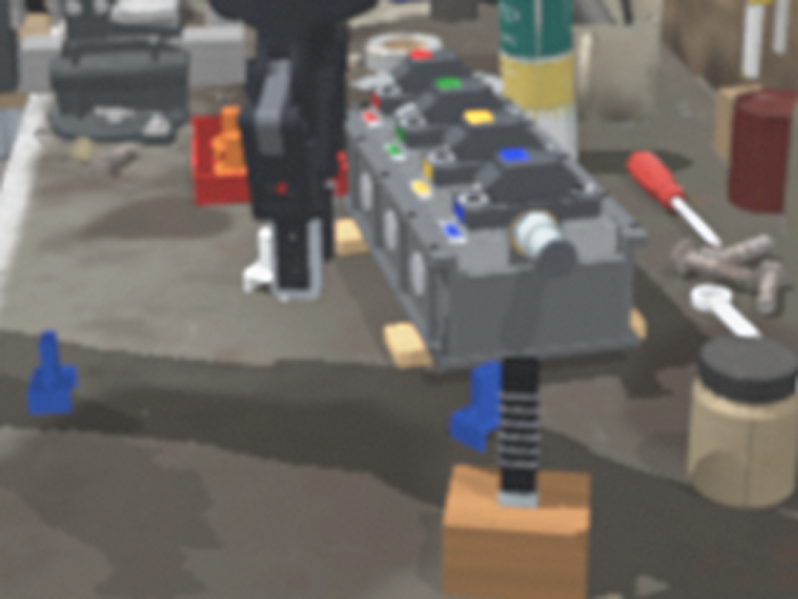

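The final pictures show four guards in the tray at (82–148, 275–335), all four caps on matching saddles, the gauge home in its block at (518,490) in the side crop, and the bystanders where they were. The arm is clear.

```bash
python3 -c "
from bench import *
print(job_done())"
```

```text
the job is handed in; nothing more can be done
None
```

The job is handed in: all four guards are in the tray, all four caps are home on their own saddles, the crank is at its flange stop, the gap was gauged until the shoulder met the green cap, and the gauge is back in its block.

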